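# Fetch the serving spoon from the back of the crowded hook

## Task

The pudding is ready to serve and the serving spoon hangs at the back of the crowded hook, behind the skimmer and the turner. Hang the skimmer and the turner one after the other on the spare hook, then take the spoon, lower it head down into the white crock, let go only once its head is at the bottom, and leave it standing there. Do not drop anything, keep the crock upright and about where it is, and leave the two small cups and the jar alone.

Things in the scene. Friction and masses are not known exactly. Their poses are not given: they have to be found in the camera images.
- full_stand: Fixed hook stand (left or right one): 24 mm square post on a 120 mm square foot. Origin: on the table under the post's axis. Its hook bar runs level along its own -x. A 62 x 90 mm cap on the post, underside 410 mm up, reaches 43 mm from the post's axis over the bar, so near the post the gripper must lean back 20 to 35 degrees. Utensils hang some 42, 72 and 104 mm from the post's axis.
- spare_stand: The other hook stand, exactly like full_stand (same sizes and origin); its bar is empty at the start.
- full_stand_bar (a point): Middle of the upper face of the full stand's flat steel hook bar, 67.5 mm from the post's axis, 270 mm above the table. Bar: 16 mm wide, 6 mm thick; it ends 125 mm from the post's axis in an upturned tip 5 mm thick that rises 10 mm above the bar's upper face.
- spare_stand_bar (a point): The same point on the spare stand's bar, which has the same sizes.
- skimmer: Skimmer: loop and stem as the spoon's, round flat steel head of 72 mm diameter, 4 mm thick, with small dark holes. Length, origin and axes as for the spoon; about 0.1 kg. Hangs first or second from the tip, loop over the bar, flat faces square to the bar.
- turner: Turner: loop and stem as the spoon's, rectangular flat steel head 66 mm wide, 72 mm high, 4 mm thick, with four upright dark slots. Length, origin and axes as for the spoon; about 0.1 kg. Hangs first or second from the tip, flat faces square to the bar.
- spoon: Serving spoon, rearmost, 160 mm long, 0.08 kg. At the top a rectangular wooden loop, 42 wide x 46 high outside, window 30 x 34, 6 mm thick; then a stem 14 wide, 46 long; then a long oval steel head 42 wide, 70 high, 6 thick. Origin: middle of the underside of the loop's top bar, where it rests on the hook bar, 6 mm below the very top; z up along it, y across its width, x through it.
- spoon_tip (a point): Lowest point of the spoon's head, 154 mm below the spoon's origin along its -z.
- crock: White round open crock, 80 mm outside and 70 mm inside diameter, 100 mm high, floor 6 mm thick, 0.8 kg, loose on the 15 mm thick bamboo board between the stands. Origin: centre of its underside; z up.
- cup_a: Small terracotta cup, 68 mm across, 52 mm high, loose on the board; to be left alone. Origin: centre of its underside.
- cup_b: Small blue cup, 68 mm across, 52 mm high, loose on the board; to be left alone. Origin: centre of its underside.
- jar: Closed amber glass jar, 64 mm across, 90 mm high, loose on the board; to be left alone. Origin: centre of its underside.
- board: Bamboo cutting board, 420 x 250 x 15 mm, fixed flat on the table between the stands; crock, cups and jar stand on it. Origin: centre of its underside.

How it is judged:
By the outcome, as a careful person would: the job done as asked, in the order asked, and still so for the second after the job is handed in, with the robot touching nothing.
It also fails if it takes over 72 s, if anything falls off the work surface, if the arm or the gripper's body presses on something with over 40 N, if the wrist force passes 120 N, or if a joint passes its speed limit or range.

## Robot

A 7-joint arm with a two-finger parallel gripper is mounted at the origin on the work surface. World frame = base frame: x ahead of the robot, y to its left, z up, the work surface at z = 0. Lengths are in m, angles in rad, forces in N, time in s.
With the tool pointing down it reaches from about 0.425 to 0.925 m from the base axis. Payload 6.8 kg.
Tool frame: the origin (TCP) lies on the centre line of the jaws, within the pads' length; the fingertips stand env.tip_extent ahead of it and the grasp point (between the pads) lies 11 mm behind it (env.tip_extent is the distance from the TCP to the fingertips, in m); z points along the fingers, y is the line along which they close (so a half turn about z gives the same grasp; the last joint's range is limited). The gripper opens to 88 mm and grips with 3 to 60 N. Pads are 20 mm wide; open, the fingers measure 115 mm over their backs; the gripper's body (75 mm by 178 mm) begins 61 mm behind the grasp point.
Start: joints at [-1.299, 0.477, 0.022, 1.555, -0.011, 1.109, -0.083], TCP at [0.25, 0.627, 0.231] pointing down, gripper open.
Joint ranges: [-2.96, 2.96], [-0.34, 2.1], [-1.41, 1.46], [0.24, 2.44], [-1.37, 4.51], [0.17, 1.92], [-2.96, 2.96]. Speed limits (rad/s): [2.39, 2.39, 3.14, 3.14, 3.14, 3.14, 3.14].

## Interface

Orientations are given as a unit quaternion [x, y, z, w].
In Python, from workcell import env gives the robot as it stands.
- The arm moves only by the tool servo_tool, never from a script. Its argument "steps" is a list of rows, each a list of 3 entries, a list of its own where there are three numbers: the turn, a rotation vector about the tool's x, y, z in units of 6 degrees (1.0 is 6 degrees), then the shift along the tool's x, y, z in units of 25 mm (1.0 is 25 mm), then the opening in per cent of the stroke, from 0 (shut) to 100 (fully open). A call has 1 to 5 rows; each row is the pose to reach, as a shift and turn from the pose commanded when the call began, along the tool's axes at that moment; what a row does not reach only later rows make up. A row lasts 1/12 s, in which the tool goes at most 41.7 mm and 7.16 degrees, less where a joint would pass 70% of its speed; a pose out of reach is approached as far as the arm can. A call with a gripper value outside its range is refused whole. The fingers move at their own pace and stop on an object; the grip force is fixed at half the most. Time passes only in rows, so rows that repeat a pose let the fingers close. It gives the time, the measured TCP pose, the force, the opening and the grip force at its end, in the units of the state.
- env.read_state(): the state, without advancing time (a new reading comes with each control period).
- env.grab_frame(name): name is "side" or "top" or "wrist"; returns the picture (400x640x3 uint8, red, green, blue); there is no depth.
- env.camera_info(name): a dict with "camera_matrix" (3x3 intrinsics, pixels), "distortion" ([k1, k2, p1, p2, k3] as OpenCV has them; the pictures are not rectified), "world_from_camera" (4x4, takes a point from camera to world coordinates); the wrist camera has in their place "tool_from_camera" (4x4, takes a point from camera to tool coordinates, whose origin is the TCP and whose axes are the flange's). Camera axes: x right, y down, z forward; pixel columns grow to the right and rows downward; lengths in m; the calibration is good to about 2 mm. A picture is of the moment at which its call begins: read the wrist's pose just before it. camera_info takes no time and is no camera call.
- env.sign_off(): hands the job in; it is judged then, once.
Trained networks look in the newest picture that a camera, given by its name, has taken for a name from the list of things; names that differ only in an ending like _2 or _b are one class to them, and where a whole thing is asked for, a point or a joint stands for the part that bears it (a point fixed in the world has none). Each returns a list of dicts, best first, with "conf" (0 to 1); they miss things now and then, are a little off and sometimes report something else, mostly with a low value. They report only what shows in the picture. A call takes as long as a camera call.
- env.spot_in(camera, thing): "box" ([left, top, right, bottom] in pixels, round what is visible of it).
- env.trace(camera, thing): "mask" (400x640 bool, what is visible of it) and "box" ([left, top, right, bottom] in pixels, round what is visible of it).
The state is a dict: "t": time; "joints": joint angles; "qvel": joint speeds; "tau": joint torques, N m; "ee_pos": TCP position; "ee_rot": TCP orientation; "force": force on the tool from outside, world axes, zero at the start; "torque": the same for the moment, N m; "opening": finger opening in m; "gripper_force": force on a finger pad.
Only numpy, scipy, OpenCV 4.12 (cv2) and the standard library are available. Lean on these libraries where they do the work, as an engineer would, in place of code of your own. Each camera call takes 0.05 s, during which the arm holds its last target. There are 200 camera calls.

## Working session

There is one attempt and no reset: what is moved stays moved. The work goes in short steps, Python scripts to look and compute and a tool call to move; the robot and the scene stay as the last step left them, time stands still between calls to the robot, and variables do not carry over. Pictures are saved under pics/ and viewed, at most 10 in all, crops included, and the job is handed in when it is done.

Besides the shell and the picture viewer there is one more tool, called after "Request:" as name([rows], argument=value, ...), one row to a line, values as JSON. servo_tool: Moves the arm, as the interface text tells. Its arguments: {"type":"object","properties":{"steps":{"type":"array","items":{"type":"array"}}},"required":["steps"]}

```bash
ls; mkdir -p pics; python3 - <<'E'
from workcell import env
import cv2,numpy as np
s=env.read_state();print(s['t'],s['ee_pos'],s['ee_rot'],s['opening'],env.tip_extent)
ims=[]
for n in ['side','top']:
    im=env.grab_frame(n);ims.append(im);cv2.imwrite(f'pics/{n}0.png',im[:,:,::-1])
    c=env.camera_info(n);print(n,np.round(c['camera_matrix'],1).tolist(),np.round(c['distortion'],3),np.round(c['world_from_camera'],3).tolist())
    for th in ['full_stand','spare_stand','skimmer','turner','spoon','crock','cup_a','jar','board','full_stand_bar','spare_stand_bar']:
        print(n,th,[(np.round(d['box']).tolist(),round(d['conf'],2)) for d in env.spot_in(n,th)][:3])
cv2.imwrite('pics/both0.png',cv2.resize(np.vstack(ims)[:,:,::-1],(480,600)))
E
```

```text
pics
0.0 [0.25004921 0.62635242 0.22970045] [ 1.88737386e-01  9.82027187e-01 -8.91495834e-04 -9.02386228e-05] 0.08754080661486553 0.008
side [[385.7, 0.0, 314.9], [0.0, 385.7, 190.4], [0.0, 0.0, 1.0]] [0.032 0.    0.    0.    0.   ] [[0.775, -0.482, 0.408, 0.278], [-0.632, -0.591, 0.502, -0.445], [-0.001, -0.647, -0.763, 0.845], [0.0, 0.0, 0.0, 1.0]]
side full_stand [([349.0, 137.0, 445.0, 305.0], 0.76)]
side spare_stand [([220.0, 31.0, 313.0, 194.0], 0.68)]
side skimmer [([354.0, 223.0, 388.0, 282.0], 0.55)]
side turner [([340.0, 233.0, 375.0, 293.0], 0.68)]
side spoon [([370.0, 215.0, 395.0, 271.0], 0.61)]
side crock [([264.0, 221.0, 303.0, 267.0], 0.78)]
side cup_a [([344.0, 214.0, 364.0, 246.0], 0.66), ([287.0, 183.0, 317.0, 214.0], 0.59)]
side jar [([331.0, 182.0, 354.0, 221.0], 0.83), ([350.0, 140.0, 446.0, 306.0], 0.45)]
side board [([196.0, 177.0, 374.0, 334.0], 0.59)]
side full_stand_bar [([352.0, 136.0, 444.0, 305.0], 0.58)]
side spare_stand_bar [([223.0, 34.0, 311.0, 194.0], 0.67)]
top [[362.9, 0.0, 323.4], [0.0, 362.9, 202.7], [0.0, 0.0, 1.0]] [-0.071  0.     0.     0.     0.   ] [[0.011, -0.998, 0.069, 0.576], [-1.0, -0.011, 0.002, -0.014], [-0.001, -0.069, -0.998, 1.068], [0.0, 0.0, 0.0, 1.0]]
top full_stand [([362.0, 161.0, 453.0, 239.0], 0.59), ([340.0, 170.0, 363.0, 197.0], 0.35)]
top spare_stand [([167.0, 155.0, 263.0, 234.0], 0.87)]
top skimmer []
top turner [([165.0, 157.0, 262.0, 234.0], 0.72), ([398.0, 229.0, 421.0, 234.0], 0.39)]
top spoon []
top crock [([274.0, 184.0, 299.0, 208.0], 0.21)]
top cup_a [([274.0, 184.0, 300.0, 207.0], 0.92), ([339.0, 170.0, 365.0, 198.0], 0.58)]
top jar [([305.0, 154.0, 333.0, 182.0], 0.96)]
top board [([278.0, 157.0, 365.0, 305.0], 0.76), ([168.0, 156.0, 261.0, 234.0], 0.46)]
top full_stand_bar [([365.0, 161.0, 455.0, 241.0], 0.89)]
top spare_stand_bar [([165.0, 160.0, 265.0, 238.0], 0.96)]
```

View pics/side0.png

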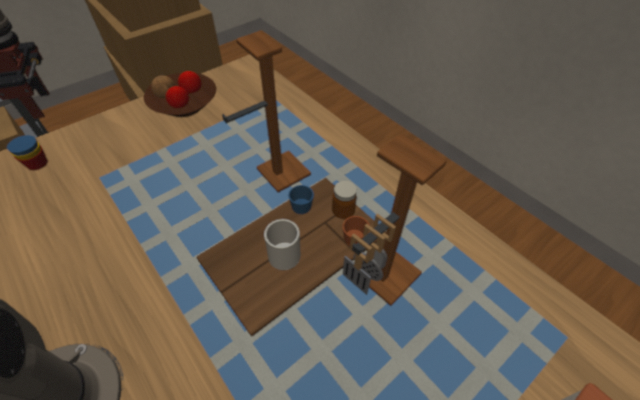

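View pics/top0.png

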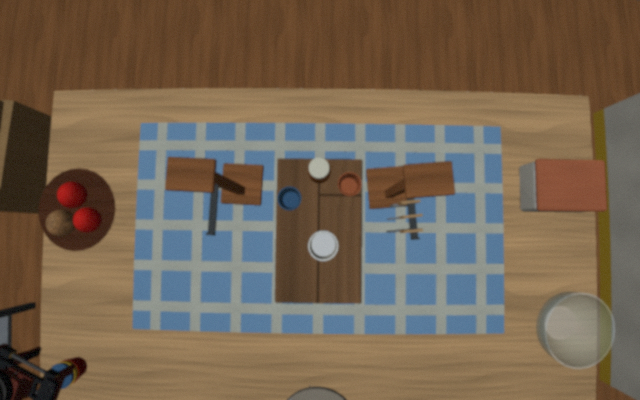

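The side view shows the utensils from tip to post: turner (357,270), skimmer (372,258), spoon (383,240). The full stand is at right, with its top-view bar tip at (414,237). The spare stand is at left, with its bar tip at (211,233). The crock is at (323,245) in top. I'll zoom in for precise pixels.

```bash
python3 - <<'E'
import cv2,numpy as np
t=cv2.imread('pics/top0.png');s=cv2.imread('pics/side0.png')
def cr(im,x,y,w,h,k):
    c=cv2.resize(im[y:y+h,x:x+w],None,fx=k,fy=k,interpolation=cv2.INTER_CUBIC)
    for i in range(0,w,10): cv2.putText(c,str(x+i),(i*k,8),0,.3,(0,255,255),1); cv2.line(c,(i*k,10),(i*k,14),(0,255,255),1)
    for i in range(0,h,10): cv2.putText(c,str(y+i),(0,i*k+4),0,.3,(0,255,0),1); cv2.line(c,(20,i*k),(24,i*k),(0,255,0),1)
    return c
a=np.hstack([cr(t,160,150,110,100,3),cr(t,362,150,100,100,3)])  #630x300
b=np.hstack([cr(s,215,90,105,75,4),cr(s,335,195,95,75,4)])
c=cr(t,300,150,60,110,3)
out=np.zeros((600,800,3),np.uint8);out[:300,:630]=a;out[300:,:800]=b[:, :800];out[:300,630:800]=c[:300,:170]
cv2.imwrite('pics/zoom0.png',out)
E
```

```text
(no output)
```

View pics/zoom0.png

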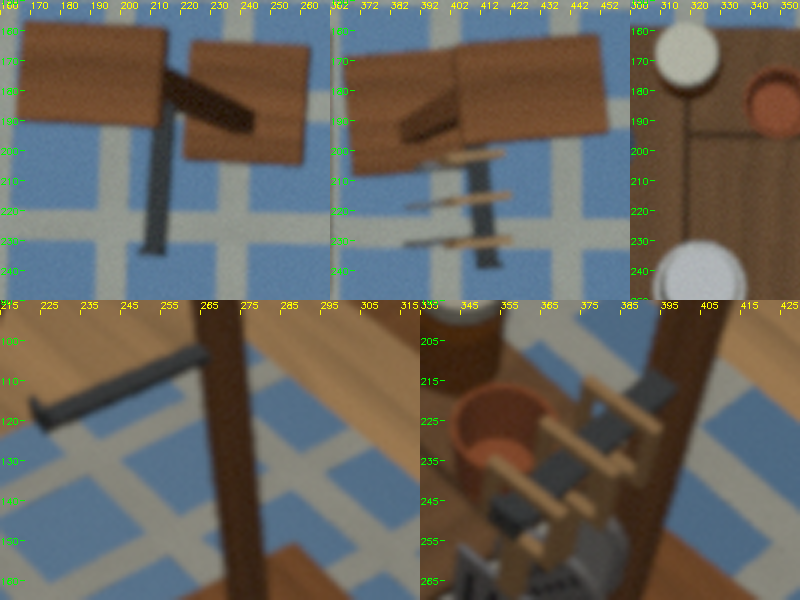

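The zoom shows both bars, both caps and the three loops. Top-view loop bars: turner about (400,232)-(423,229), skimmer (401,218)-(423,215), spoon (400,203)-(421,201). I'll fit the stand poses to these.

```bash
cat > h.py <<'E'
import numpy as np,cv2
from workcell import env
from scipy.optimize import least_squares
from scipy.spatial.transform import Rotation as R
CI={n:env.camera_info(n) for n in ('side','top','wrist')}
def proj(n,P,T=None):
    c=CI[n];T=c['world_from_camera'] if T is None else T
    T=np.linalg.inv(T);P=np.atleast_2d(P)
    return cv2.projectPoints(np.array(P@T[:3,:3].T+T[:3,3]),np.zeros(3),np.zeros(3),np.array(c['camera_matrix']),np.array(c['distortion']))[0][:,0]
def wristT():
    s=env.read_state();T=np.eye(4);T[:3,:3]=R.from_quat(s['ee_rot']).as_matrix();T[:3,3]=s['ee_pos'];return T@np.array(CI['wrist']['tool_from_camera'])
def W(st,p):
    x,y,a=st;p=np.atleast_2d(p);c,s=np.cos(a),np.sin(a)
    return np.c_[x+c*p[:,0]-s*p[:,1],y+s*p[:,0]+c*p[:,1],p[:,2]]
def ray(n,uv,z,T=None):
    c=CI[n];T=np.array(c['world_from_camera'] if T is None else T)
    q=cv2.undistortPoints(np.array([[uv]],float),np.array(c['camera_matrix']),np.array(c['distortion']))[0,0]
    d=T[:3,:3]@[q[0],q[1],1];return T[:3,3]+d*(z-T[2,3])/d[2]
E
python3 - <<'E'
from h import *
# (cam, pixel, local point)
sp=[('top',(211,234.5),(-.125,0,.28)),('top',(242.2,184),(0,0,.006)),('side',(223,115),(-.125,0,.28)),('side',(226,122),(-.125,0,.264)),('side',(266,102.5),(-.012,-.0,.267))]
fu=[('top',(414,239),(-.125,0,.28)),('side',(354.2,250),(-.125,.008,.267)),('top',(368.3,188.3),(0,.06,.006)),]
for i,(l,uv) in enumerate([((-.104),[(399.7,231.7),(422.7,229.3),(352.5,234.5),(370,246)]),(-.072,[(401,218.3),(422.7,215.3),(365.7,225),(383,237.5)]),(-.042,[(399.7,203.3),(420.7,200.7),(376.7,215),(394.5,227.5)])]):
    fu+=[('top',uv[0],(l,.021,.276)),('top',uv[1],(l,-.021,.276)),('side',uv[2],(l,.021,.276)),('side',uv[3],(l,-.021,.276))]
for nm,o,x0 in (('spare',sp,(.62,.24,0)),('full',fu,(.62,-.2,0))):
    f=lambda v:np.concatenate([proj(c,W(v,p))[0]-u for c,u,p in o])
    r=least_squares(f,x0,loss='soft_l1');print(nm,np.round(r.x,4),np.round(r.fun.reshape(-1,2),1).tolist())
    st=r.x; z=.42
    print('cap test', np.round(proj('top',W(st,[(-.043,-.045,z),(-.043,.045,z),(.019,.045,z),(.019,-.045,z)])),1).tolist(),'bar',W(st,(-.0675,0,.27)))
for n,uv,z in (('top',(323,245),.115),('top',(349,184.5),.067),('top',(289,198),.067),('top',(319,168),.105)): print(uv,ray(n,uv,z))
m=env.trace('side','crock')[0];print(m['box'],m['conf'])
f=lambda v:[*(proj('side',[(v[0]+.04*np.cos(a),v[1]+.04*np.sin(a),zz) for a in np.linspace(0,6.28,60) for zz in(.015,.115)]).min(0)-m['box'][:2]),*(proj('side',[(v[0]+.04*np.cos(a),v[1]+.04*np.sin(a),zz) for a in np.linspace(0,6.28,60) for zz in(.015,.115)]).max(0)-m['box'][2:])]
r=least_squares(f,(.48,0));print('crock',r.x,r.fun)
print(CI['wrist']['tool_from_camera'])
E
```

```text
spare [ 0.6846  0.2281 -0.0314] [[-0.2, -0.7], [-0.1, 5.9], [1.0, 1.1], [-0.7, -0.4], [0.2, -0.1]]
cap test [[214.2, 190.8], [165.7, 188.8], [168.3, 155.2], [216.4, 156.9]] bar [[0.61709927 0.23023123 0.27      ]]
full [ 0.6764 -0.2032  0.0719] [[0.7, 0.8], [-4.5, -2.2], [-0.3, 7.1], [4.3, -1.0], [0.3, 0.2], [0.4, -1.0], [0.8, 2.4], [1.9, -2.2], [-0.9, -0.4], [-0.7, -1.7], [-0.0, 0.1], [2.2, -0.8], [0.1, 0.6], [-0.7, -0.8], [-0.6, 0.4]]
cap test [[454.9, 195.3], [405.8, 198.3], [403.2, 164.3], [452.0, 161.5]] bar [[ 0.60903227 -0.20800293  0.27      ]]
(323, 245) [ 0.53081864 -0.01278644  0.115     ]
(349, 184.5) [ 0.6964406  -0.08307618  0.067     ]
(289, 198) [0.65703109 0.08291259 0.067     ]
(319, 168) [7.35503448e-01 2.04957343e-04 1.05000000e-01]
[265.9, 218.3, 301.8, 270.2] 0.87
crock [ 0.53326797 -0.01621795] [-0.2606568   0.10990168  0.28464489 -0.12056879]
[[ 1.06339589e-04 -9.58273730e-01 -2.85852141e-01  7.89729664e-02]
 [ 9.99999951e-01  1.85812919e-04 -2.50899135e-04 -8.13675229e-04]
 [ 2.93545071e-04 -2.85852100e-01  9.58273703e-01 -1.53160102e-01]
 [ 0.00000000e+00  0.00000000e+00  0.00000000e+00  1.00000000e+00]]
```

```bash
cat >> h.py <<'E'
FULL=np.array((.6764,-.2032,.0719));SPARE=np.array((.6846,.2281,-.0314))
def tool(lean,yaw):
    t,a=np.radians(lean),yaw;u=np.array((np.cos(a),np.sin(a),0));Z=np.array((0,0,1.))
    x=-np.cos(t)*u-np.sin(t)*Z;z=np.sin(t)*u-np.cos(t)*Z
    return np.c_[x,np.cross(z,x),z]
def goal(g,lean,yaw):   # grasp point world
    Rm=tool(lean,yaw);return np.array(g)+.011*Rm[:,2],Rm
def cur():
    s=env.read_state();return s['ee_pos'],R.from_quat(s['ee_rot']).as_matrix()
def plan(goals,start=None):
    p,Rm=start or cur()
    for q,Rq in goals:
        d=Rm.T@(q-p)/.025;w=R.from_matrix(Rm.T@Rq).as_rotvec()/np.radians(6)
        n=max(np.linalg.norm(q-p)/.0417,np.linalg.norm(w)*6/7.16)
        print('turn',np.round(w,2).tolist(),'shift',np.round(d,2).tolist(),'rows>=%.1f'%n)
        p,Rm=q,Rq
def st(): 
    s=env.read_state();p=s['ee_pos'];Rm=R.from_quat(s['ee_rot']).as_matrix();print('t%.2f'%s['t'],'grasp',np.round(p-.011*Rm[:,2],4),'tz',np.round(Rm[:,2],3),'j',np.round(s['joints'],2),'F',np.round(s['force'],1),'op %.4f'%s['opening'],s['gripper_force'])
E
python3 - <<'E'
from h import *
a=FULL[2]
plan([goal((.33,.44,.38),10,-.2),goal((.42,.1,.38),20,0),goal(W(FULL,(-.18,0,.36))[0],25,a)])
E
```

```text
turn [-0.15, -1.66, -1.71] shift [-5.81, -5.75, -5.54] rows>=5.9
turn [-0.49, -1.66, -1.85] shift [-6.21, -12.58, 1.07] rows>=8.4
turn [-0.26, -0.83, -0.63] shift [-2.65, -12.63, 1.8] rows>=7.8
```

Request:
servo_tool([
  [[0,-0.3,-0.3],[-1,-1,-1],100],
  [[0,-0.6,-0.6],[-2,-2,-2],100],
  [[0,-0.9,-0.9],[-3,-3,-3],100],
  [[0,-1.2,-1.2],[-4,-4,-4],100],
  [[0,-1.5,-1.5],[-4.8,-4.8,-4.8],100],
])

```text
t: 1.67
ee_pos: [0.3178, 0.4694, 0.3519]
ee_rot: [0.11, 0.991, -0.015, 0.078]
force: [-0.1, 0.2, 0.3]
opening: 0.0877
gripper_force: 0.0
```

Request:
servo_tool([
  [[0,-0.3,-0.4],[-0.8,-1.4,0],100],
  [[0,-0.6,-0.8],[-1.6,-2.8,0],100],
  [[0,-0.9,-1.1],[-2.4,-4.2,0],100],
  [[0,-1.2,-1.4],[-3.2,-5.6,0],100],
  [[0,-1.5,-1.7],[-4,-7,0],100],
])

```text
t: 2.08
ee_pos: [0.3751, 0.2768, 0.3687]
ee_rot: [0.02, 0.987, -0.03, 0.154]
force: [-0.0, 0.1, 1.3]
opening: 0.0881
gripper_force: 0.0
```

```bash
python3 - <<'E'
from h import *
st();a=FULL[2]
plan([goal((.42,.0,.38),22,0.03),goal(W(FULL,(-.18,0,.36))[0],25,a)])
E
```

```text
t2.08 grasp [0.3718 0.2775 0.3791] tz [ 0.302 -0.066 -0.951] j [-1.12 -0.1   0.13  1.98  0.33  1.16  0.42] F [-0.   0.1  1.3] op 0.0881 0.0
turn [-0.73, -0.73, -0.53] shift [-2.21, -10.94, 1.28] rows>=6.7
turn [-0.16, -0.5, -0.37] shift [-2.33, -8.73, 1.8] rows>=5.5
```

Request:
servo_tool([
  [[-0.2,-0.2,-0.2],[-0.4,-1.6,0.2],100],
  [[-0.3,-0.3,-0.3],[-0.8,-3.2,0.4],100],
  [[-0.5,-0.5,-0.4],[-1.2,-4.8,0.6],100],
  [[-0.6,-0.6,-0.5],[-1.6,-6.4,0.8],100],
  [[-0.8,-0.8,-0.6],[-2,-8,1],100],
])

```text
t: 2.5
ee_pos: [0.4169, 0.0869, 0.3702]
ee_rot: [-0.016, 0.982, 0.004, 0.19]
force: [1.0, -1.2, 1.5]
opening: 0.0876
gripper_force: 0.0
```

Request:
servo_tool([
  [[0,-0.1,-0.1],[-0.4,-1.6,0.3],100],
  [[0,-0.2,-0.2],[-0.8,-3.2,0.6],100],
  [[0,-0.3,-0.2],[-1.2,-4.8,0.9],100],
  [[0,-0.3,-0.3],[-1.6,-6.4,1.2],100],
  [[0,-0.4,-0.4],[-2,-8,1.5],100],
])

```text
t: 2.92
ee_pos: [0.4835, -0.1097, 0.3542]
ee_rot: [-0.036, 0.977, -0.001, 0.21]
force: [0.8, 0.6, 0.2]
opening: 0.0877
gripper_force: 0.0
```

```bash
python3 - <<'E'
from h import *
st();a=FULL[2]
plan([goal(W(FULL,(-.18,0,.36))[0],25,a)])
E
```

```text
t2.92 grasp [ 0.4789 -0.1098  0.3642] tz [ 0.411  0.013 -0.911] j [-0.68 -0.28  0.68  2.12  0.21  0.83  1.55] F [0.8 0.6 0.2] op 0.0877 0.0
turn [-0.15, -0.12, 0.05] shift [-0.29, -4.28, 0.39] rows>=2.6
```

Request:
servo_tool([
  [[0,0,0],[-0.1,-1.5,0.1],100],
  [[-0.1,-0.1,0],[-0.2,-3,0.3],100],
  [[-0.2,-0.1,0],[-0.3,-4.3,0.4],100],
  [[-0.2,-0.1,0],[-0.3,-4.3,0.4],100],
])

```text
t: 3.25
ee_pos: [0.5, -0.2248, 0.3497]
ee_rot: [-0.03, 0.976, 0.008, 0.215]
force: [-0.1, -0.6, 0.3]
opening: 0.0878
gripper_force: 0.0
```

```bash
python3 - <<'E'
from h import *
st();T=wristT();im=env.grab_frame('wrist')[:,:,::-1].copy();cv2.imwrite('pics/w1.png',im)
o=im.copy()
for l in (-.042,-.072,-.104):
    q=proj('wrist',W(FULL,[(l,.021,.276),(l,-.021,.276),(l,-.021,.23),(l,.021,.23)]),T);cv2.polylines(o,[np.int32(q)],1,(0,0,255),1)
q=proj('wrist',W(FULL,[(-.012,.008,.27),(-.125,.008,.27),(-.125,-.008,.27),(-.012,-.008,.27)]),T);cv2.polylines(o,[np.int32(q)],1,(0,255,0),1)
cv2.imwrite('pics/w1o.png',o)
for n in('turner','skimmer','spoon'):
  print(n,[(np.round(d['box']).tolist(),round(d['conf'],2)) for d in env.spot_in('wrist',n)][:3])
E
```

```text
t3.25 grasp [ 0.4954 -0.2251  0.3597] tz [ 0.419  0.029 -0.907] j [-0.81 -0.23  1.11  2.03  0.06  0.81  1.93] F [-0.1 -0.6  0.3] op 0.0878 0.0
turner [([448.0, 45.0, 549.0, 147.0], 0.7), ([296.0, 137.0, 360.0, 251.0], 0.61)]
skimmer [([292.0, 178.0, 358.0, 276.0], 0.95), ([306.0, 201.0, 354.0, 299.0], 0.33)]
spoon [([306.0, 217.0, 356.0, 296.0], 0.86)]
```

View pics/w1o.png

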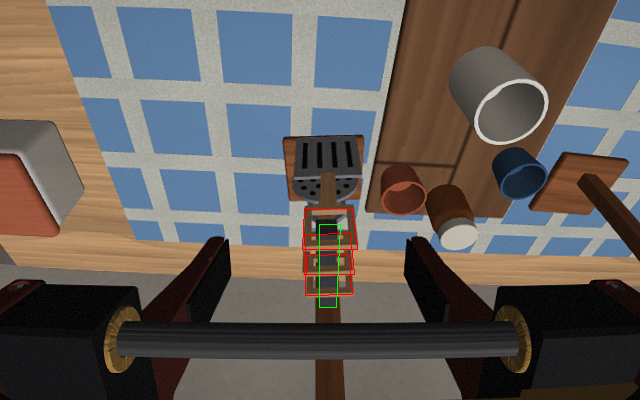

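The overlay of the fitted stand and loops matches the wrist picture within about 2 px: loops at columns 303-356, bar at 320-338. The turner is outermost. I'm approaching it now.

```bash
python3 - <<'E'
from h import *
a=FULL[2]
plan([goal(W(FULL,(-.138,0,.335))[0],25,a),goal(W(FULL,(-.104,0,.262))[0],25,a)])
E
```

```text
turn [0.06, -0.04, 0.07] shift [-1.08, -0.18, 1.58] rows>=1.2
turn [0.0, 0.0, 0.0] shift [0.0, -0.0, 3.22] rows>=1.9
```

Request:
servo_tool([
  [[0,0,0.1],[-0.5,-0.1,0.8],100],
  [[0,0,0.1],[-1.1,-0.2,1.6],100],
  [[0,0,0.1],[-1.1,-0.2,2.6],100],
  [[0,0,0.1],[-1.1,-0.2,3.6],100],
  [[0,0,0.1],[-1.1,-0.2,4.4],100],
])

```text
t: 3.87
ee_pos: [0.5428, -0.1911, 0.2851]
ee_rot: [-0.037, 0.974, 0.004, 0.222]
force: [0.3, 1.2, -0.5]
opening: 0.0878
gripper_force: 0.0
```

```bash
python3 - <<'E'
from h import *
st()
a=FULL[2]
plan([goal(W(FULL,(-.104,0,.262))[0],25,a)])
E
```

```text
t3.87 grasp [ 0.5381 -0.1913  0.2951] tz [ 0.432  0.024 -0.902] j [-1.3  -0.34  1.45  2.1   0.35  0.67  1.63] F [ 0.3  1.2 -0.5] op 0.0878 0.0
turn [-0.07, 0.11, 0.05] shift [-0.61, -0.86, 1.77] rows>=1.2
```

The servo's IK has drifted in its null space: j2 and j3 are at their limits. I'll fit a kinematic model to the readings I have, so I can choose a path that unwinds it.

```bash
cat > kin.py <<'E'
from h import *
def fk(q,p):
    c,d1,a,e1,e2,b,e3,d7,c7=p[:9];s=p[9:]
    Rz=lambda t:R.from_euler('z',t).as_matrix();Ry=lambda t:R.from_euler('y',t).as_matrix()
    P=np.array((0,0,d1));M=Rz(s[0]*q[0]+c)
    M=M@Ry(q[1]);P=P+M@(0,0,a);M=M@Rz(s[1]*q[2]);P=P+M@(e1,0,0);M=M@Ry(q[3]);P=P+M@(e2,0,b)
    M=M@Rz(s[2]*q[4])@Ry(q[5]);P=P+M@(e3,0,0);M=M@Rz(s[3]*q[6]+c7);P=P+M@(0,0,d7);return P,M
E
python3 - <<'E'
from kin import *
import itertools
s=env.read_state()
D=[([-1.299,.477,.022,1.555,-.011,1.109,-.083],(.25,.6264,.2297),(.0,0,-1)),
([-1.12,-.1,.13,1.98,.33,1.16,.42],None,(.302,-.066,-.951),(.3718,.2775,.3791)),
([-.68,-.28,.68,2.12,.21,.83,1.55],None,(.411,.013,-.911),(.4789,-.1098,.3642)),
([-.81,-.23,1.11,2.03,.06,.81,1.93],None,(.419,.029,-.907),(.4954,-.2251,.3597))]
d=[]
for r in D:
    z=np.array(r[2]);p=np.array(r[1]) if r[1] else np.array(r[3])+.011*z
    d.append((r[0],p,z))
Mx=R.from_quat(s['ee_rot']).as_matrix();d.append((s['joints'],s['ee_pos'],Mx[:,2]))
best=None
for sg in itertools.product((-1,1),repeat=4):
  for c in (0,np.pi/2,np.pi,-np.pi/2):
    f=lambda p:np.concatenate([np.concatenate([(fk(q,[*p,0,*sg])[0]-x)*10,(fk(q,[*p,0,*sg])[1][:,2]-z)*3]) for q,x,z in d])
    r=least_squares(f,[c,.3,.4,0,0,.4,0,.3],loss='soft_l1')
    if best is None or r.cost<best[0]: best=(r.cost,sg,r.x,f(r.x));print(best[0],sg,np.round(r.x,3))
print(np.round(best[3].reshape(-1,6),2)); 
sg,p=best[1],best[2]
for s7 in(-1,1):
  M=fk(s['joints'],[*p,0,*sg[:3],s7])[1];print(s7,R.from_matrix(M.T@Mx).as_rotvec())
  M=fk(d[0][0],[*p,0,*sg[:3],s7])[1];print(s7,R.from_matrix(M.T@R.from_quat([.1887,.982,-.0009,0]).as_matrix()).as_rotvec())
E
```

```text
0.04113684276724583 (-1, -1, -1, -1) [-0.089  0.352  0.536 -0.01  -0.014  0.502  0.018  0.393]
[[-0.02  0.01 -0.01  0.    0.    0.  ]
 [-0.04 -0.01  0.   -0.02 -0.06 -0.  ]
 [ 0.07  0.11 -0.03 -0.02 -0.11 -0.01]
 [ 0.03  0.05  0.01  0.   -0.12 -0.  ]
 [-0.06 -0.1   0.01  0.   -0.12  0.  ]]
-1 [-0.02943585 -0.03067314  1.48994872]
-1 [0.0020753  0.00176934 1.48180766]
1 [-0.02998911  0.03257198 -1.77488223]
1 [0.00196537 0.00197951 1.64780755]
```

```bash
cat >> kin.py <<'E'
PR=np.array([-.089,.352,.536,-.01,-.014,.502,.018,.393,1.486,-1,-1,-1,-1])
LO=np.array([-2.96,-.34,-1.41,.24,-1.37,.17,-2.96]);HI=np.array([2.96,2.1,1.46,2.44,4.51,1.92,2.96])
def err(q,x,M):
    P,N=fk(q,PR);return np.r_[x-P,N@R.from_matrix(N.T@M).as_rotvec()]
def jac(q):
    P,N=fk(q,PR);J=np.zeros((6,7))
    for i in range(7):
        d=np.zeros(7);d[i]=1e-5;P2,N2=fk(q+d,PR);J[:,i]=np.r_[(P2-P),N@R.from_matrix(N.T@N2).as_rotvec()]/1e-5
    return J
def follow(q,poses,lam=.02,n=20):
    q=np.array(q,float);out=[]
    P,N=fk(q,PR)
    for x,M in poses:
        rv=R.from_matrix(N.T@M).as_rotvec()
        for k in range(1,n+1):
            xt=P+(x-P)*k/n;Mt=N@R.from_rotvec(rv*k/n).as_matrix()
            for _ in range(2):
                J=jac(q);q=q+J.T@np.linalg.solve(J@J.T+lam**2*np.eye(6),err(q,xt,Mt));q=np.clip(q,LO,HI)
        P,N=x,M;out.append(q.copy())
    return out
def ik3(x,M,j3,q0):
    f=lambda v:np.r_[err(v,x,M)*[10,10,10,3,3,3],.5*(v[2]-j3)]
    return least_squares(f,np.clip(q0,LO+.001,HI-.001),bounds=(LO,HI))
E
python3 - <<'E'
from kin import *
Q0=[-1.299,.477,.022,1.555,-.011,1.109,-.083]
P1=goal((.3718,.2775,.3791),18,-.18);Q=follow(Q0,[goal((.315,.47,.362),9,-.22),goal((.3718,.2775,.3791),17.6,-.04),goal((.413,.087,.380),22,.03),goal((.4789,-.1098,.3642),24.3,.07),goal((.4954,-.2251,.3597),25,.07)])
for q in Q: print(np.round(q,2))
print('IK')
for nm,g,l,y in [('full104',W(FULL,(-.104,0,.262))[0],25,FULL[2]),('full42',W(FULL,(-.042,0,.262))[0],25,FULL[2]),('fullout',W(FULL,(-.20,0,.3))[0],25,FULL[2]),('mid',(.45,0,.32),25,0),('spareout',W(SPARE,(-.2,0,.3))[0],25,SPARE[2]),('spare65',W(SPARE,(-.065,0,.28))[0],25,SPARE[2]),('crock',(.53,-.014,.165),15,0)]:
  for j3 in (-.6,-.3,0,.3,.6):
    ph=np.arctan2(g[1],g[0]);r=ik3(*goal(g,l,y),j3,[-ph-j3,.2,j3,1.9,0,1,0.0]);print(nm,j3,np.round(r.x,2),round(r.cost,4))
E
```

```text
[-1.23  0.17  0.07  1.71  0.15  1.22  0.14]
[-1.13 -0.14  0.17  2.01  0.3   1.09  0.47]
[-1.   -0.34  0.42  2.17  0.39  1.01  0.86]
[-0.82 -0.34  0.83  2.12  0.23  0.85  1.57]
[-0.98 -0.33  1.24  2.02  0.16  0.84  1.86]
IK
full104 -0.6 [ 0.96  0.16 -0.6   2.03 -0.23  0.61  2.19] 0.0
full104 -0.3 [ 0.69  0.14 -0.3   2.03 -0.32  0.62  2.28] 0.0
full104 0 [ 0.42  0.13 -0.    2.04 -0.4   0.64  2.35] 0.0
full104 0.3 [ 0.15  0.14  0.3   2.04 -0.47  0.66  2.41] 0.0
full104 0.6 [-0.12  0.16  0.6   2.04 -0.55  0.68  2.49] 0.0
full42 -0.6 [ 0.85  0.26 -0.6   1.92 -0.07  0.61  2.  ] 0.0
full42 -0.3 [ 0.61  0.23 -0.3   1.92 -0.23  0.62  2.14] 0.0
full42 0 [ 0.35  0.22 -0.    1.93 -0.36  0.64  2.25] 0.0
full42 0.3 [ 0.1   0.23  0.3   1.93 -0.48  0.66  2.35] 0.0
full42 0.6 [-0.15  0.26  0.6   1.93 -0.6   0.7   2.46] 0.0
fullout -0.6 [ 1.18 -0.06 -0.6   2.14 -0.47  0.77  2.51] 0.0
fullout -0.3 [ 0.86 -0.05 -0.3   2.14 -0.44  0.76  2.48] 0.0
fullout 0 [ 0.55 -0.05  0.    2.14 -0.41  0.76  2.46] 0.0
fullout 0.3 [ 0.24 -0.05  0.3   2.14 -0.39  0.75  2.44] 0.0
fullout 0.6 [-0.07 -0.06  0.6   2.14 -0.36
[... 498 characters left out ...]
3 [-1.05 -0.03  0.3   2.12  0.42  0.75  0.54] 0.0
spareout 0.6 [-1.35 -0.03  0.6   2.12  0.43  0.75  0.52] 0.0
spare65 -0.6 [-0.06  0.23 -0.6   1.92  0.56  0.72  0.56] 0.0
spare65 -0.3 [-0.31  0.2  -0.3   1.92  0.44  0.69  0.65] 0.0
spare65 0 [-0.57  0.2  -0.    1.92  0.34  0.67  0.74] 0.0
spare65 0.3 [-0.83  0.2   0.3   1.92  0.23  0.65  0.84] 0.0
spare65 0.6 [-1.08  0.23  0.6   1.92  0.1   0.64  0.95] 0.0
crock -0.6 [ 0.48  0.2  -0.6   2.18  0.23  0.54  1.3 ] 0.0
crock -0.3 [ 0.21  0.18 -0.3   2.18  0.1   0.53  1.42] 0.0
crock 0 [-0.06  0.17 -0.    2.18 -0.02  0.53  1.53] 0.0
crock 0.3 [-0.33  0.18  0.3   2.18 -0.13  0.53  1.64] 0.0
crock 0.6 [-0.59  0.2   0.6   2.18 -0.26  0.54  1.77] 0.0
```

```bash
cat > search.py <<'E'
from kin import *
import time
st();q0=env.read_state()['joints'];P0,M0=fk(q0,PR)
end=goal(W(FULL,(-.16,0,.335))[0],25,FULL[2])
out=goal(W(FULL,(-.18,0,.36))[0],25,FULL[2])
qa=follow(q0,[out],n=6)[-1];print(np.round(qa,2))
rng=np.random.default_rng(0);res=[];t=time.time()
while time.time()-t<300:
    k=rng.integers(1,4)
    v=[(rng.uniform(.33,.5),rng.uniform(-.5,.4),rng.uniform(.36,.55),rng.uniform(-15,35),rng.uniform(-.8,.8)) for _ in range(k)]
    try: Q=follow(qa,[goal(a[:3],a[3],a[4]) for a in v]+[end],n=8)
    except Exception: continue
    e=np.linalg.norm(err(Q[-1],*end))
    if e>.02: continue
    m=min(np.min(np.r_[q-LO,HI-q][[1,2,3,5,8,9,10,12]]) for q in Q)
    res.append((abs(Q[-1][2]),m,np.round(v,2).tolist(),[np.round(x,2).tolist() for x in Q]))
res.sort(key=lambda r:r[0]-min(r[1],.1)*2+.1*len(r[2]))
print(len(res))
for r in res[:4]: print(r)
E
timeout 400 python3 search.py
```

```text
t3.87 grasp [ 0.5381 -0.1913  0.2951] tz [ 0.432  0.024 -0.902] j [-1.3  -0.34  1.45  2.1   0.35  0.67  1.63] F [ 0.3  1.2 -0.5] op 0.0878 0.0
[-1.04 -0.34  1.22  2.02  0.26  0.85  1.75]
1153
(np.float64(0.089510028650774), np.float64(0.0), [[0.34, 0.38, 0.41, 1.17, -0.74], [0.49, -0.47, 0.42, 20.48, 0.76]], [[-0.96, 0.08, 0.02, 1.71, 0.02, 1.34, -0.11], [0.66, -0.34, -0.37, 1.66, -0.05, 1.45, 2.96], [0.58, -0.02, -0.09, 2.03, -0.36, 0.81, 2.35]])
(np.float64(0.22692735115989293), np.float64(0.3156142493755968), [[0.49, 0.12, 0.41, -1.71, -0.38], [0.36, -0.08, 0.37, -12.27, 0.03], [0.44, -0.45, 0.39, 17.36, 0.79]], [[-1.07, 0.14, 0.85, 1.7, -0.12, 1.38, 1.0], [-0.91, -0.02, 0.97, 1.9, 0.06, 1.46, 1.66], [0.43, 0.38, 0.64, 1.49, -0.52, 1.47, 2.96], [0.26, -0.02, 0.23, 2.03, -0.35, 0.81, 2.34]])
(np.float64(0.436303262997807), np.float64(0.3159891585827715), [[0.49, 0.35, 0.51, 9.38, -0.22], [0.47, -0.46, 0.38, 15.64, 0.7]], [[-1.07, 0.18, 0.34, 1.41, 0.07, 1.46, 0.61], [0.3, 0.47, 0.81, 1.44, -0.6, 1.48, 2.96], [0.04, -0.02, 0.44, 2.03, -0.34, 0.8, 2.33]])
(np.float64(0.14588835246876072), np.float64(0.0), [[0.34, 0.05, 0.51, 9.49, -0.14], [0.48, -0.47, 0.54, 17.08, 0.52], [0.46, 0.3, 0.38, 1.0, 0.16]], [[-0.72, -0.34, 0.26, 1.9, 0.18, 1.49, 0.96], [-0.72, -0.34, 1.1, 1.59, 0.13, 1.49, 2.49], [0.02, 0.21, -0.81, 1.69, 0.17, 1.3, 0.91], [0.64, -0.02, -0.15, 2.03, -0.37, 0.81, 2.35]])
```

```bash
cat > seq.py <<'E'
from kin import *
def run(q,wps):
    for nm,g,l,y in wps:
        tr=[]
        P0,M0=fk(q,PR);x,M=goal(g,l,y);rv=R.from_matrix(M0.T@M).as_rotvec();ps=[(P0+(x-P0)*k/10,M0@R.from_rotvec(rv*k/10).as_matrix()) for k in range(1,11)]
        Q=follow(q,ps,n=2);m=min(np.min(np.r_[a-LO,HI-a]) for a in Q);q=Q[-1]
        print(nm,np.round(q,2),'margin %.2f'%m,'err %.3f'%np.linalg.norm(err(q,x,M)))
    return q
F=lambda l,z:W(FULL,(-l,0,z))[0]
S=lambda l,z:W(SPARE,(-l,0,z))[0]
fy,sy=FULL[2],SPARE[2]
JOB=[('pre',F(.16,.335),25,fy),('g104',F(.104,.262),25,fy),('lift',F(.104,.29),25,fy),('out',F(.2,.32),25,fy),
('c1',(.49,-.1,.36),3,.0),('c2',(.49,.13,.36),3,0),('sout',S(.2,.32),25,sy),('s65',S(.065,.28),25,sy),('rel',S(.1,.34),25,sy),('sout',S(.2,.36),25,sy),('c2',(.49,.13,.36),3,0),('c1',(.49,-.1,.36),3,.0),
('pre',F(.13,.335),25,fy),('g72',F(.072,.262),25,fy),('lift',F(.072,.29),25,fy),('out',F(.2,.32),25,fy),
('c1',(.49,-.1,.36),3,.0),('c2',(.49,.13,.36),3,0),('sout',S(.2,.32),25,sy),('s100',S(.1,.28),25,sy),('rel',S(.14,.34),25,sy),('sout',S(.2,.36),25,sy),('c2',(.49,.13,.36),3,0),('c1',(.49,-.1,.36),3,.0),
('pre',F(.1,.335),25,fy),('g42',F(.042,.262),25,fy),('lift',F(.042,.29),25,fy),('out',F(.2,.32),25,fy),('cr',(.53,-.014,.36),10,0),('crd',(.53,-.014,.165),10,0)]
E
python3 - <<'E'
from seq import *
q0=env.read_state()['joints'];a=[('o',F(.18,.36),25,fy)]
for V in ([('a',(.47,.35,.42),0,-.2),('b',(.48,-.3,.38),0,.3)],[('a',(.49,.35,.45),5,-.2),('b',(.47,-.45,.38),10,.5)],[('a',(.47,.12,.42),0,-.2),('b',(.47,-.45,.38),10,.6)],[('a',(.43,.4,.42),0,-.4),('b',(.6,.05,.4),0,0),('b',(.47,-.45,.38),10,.6)]):
    print('---');q=run(q0,a+V+JOB[:1])
print('FULL JOB from last');run(q,JOB[1:])
E
```

```text
---
o [-1.01 -0.34  1.22  2.02  0.22  0.84  1.79] margin 0.00 err 0.018
a [-1.11  0.24  0.48  1.53 -0.11  1.4   0.75] margin 0.05 err 0.000
b [-0.25  0.29  0.91  1.64 -0.23  1.33  2.57] margin 0.37 err 0.000
pre [-0.41 -0.03  0.88  2.03 -0.32  0.8   2.3 ] margin 0.31 err 0.000
---
o [-1.01 -0.34  1.22  2.02  0.22  0.84  1.79] margin 0.00 err 0.018
a [-1.1   0.22  0.44  1.49 -0.03  1.39  0.7 ] margin 0.04 err 0.000
b [ 0.18  0.43  0.86  1.49 -0.5   1.39  2.96] margin 0.00 err 0.205
pre [-0.32 -0.03  0.79  2.03 -0.33  0.8   2.31] margin 0.04 err 0.000
---
o [-1.01 -0.34  1.22  2.02  0.22  0.84  1.79] margin 0.00 err 0.018
a [-1.05  0.05  0.74  1.74 -0.03  1.37  1.07] margin 0.04 err 0.000
b [ 0.26  0.41  0.73  1.48 -0.45  1.39  2.96] margin 0.00 err 0.260
pre [-0.16 -0.03  0.63  2.03 -0.34  0.8   2.32] margin 0.04 err 0.000
---
o [-1.01 -0.34  1.22  2.02  0.22  0.84  1.79] margin 0.00 err 0.018
a [-1.09  0.23  0.32  1.53 -0.07  1.4   0.41] margin 0.04 err 0.000
b [-0.55  0.28  0.49  1.52 -0.13  1.37  1.53] margin 0.53 err 0.000
b [ 0.4   0.37  0.53  1.47 -0.37  1.36  2.96] margin 0.00 
[... 1428 characters left out ...]
0
rel [-0.4   0.03 -0.26  1.97  0.35  0.8   0.69] margin 0.37 err 0.000
sout [-0.43 -0.08 -0.29  2.03  0.32  0.86  0.66] margin 0.26 err 0.000
c2 [-0.28  0.07 -0.09  1.83  0.02  1.2   1.2 ] margin 0.26 err 0.000
c1 [-0.01  0.05  0.14  1.84 -0.02  1.2   1.71] margin 0.37 err 0.000
pre [ 0.17  0.07  0.25  1.94 -0.36  0.79  2.28] margin 0.38 err 0.000
g42 [ 0.16  0.23  0.22  1.93 -0.44  0.65  2.32] margin 0.43 err 0.000
lift [ 0.15  0.2   0.23  1.9  -0.41  0.71  2.28] margin 0.49 err 0.000
out [ 0.23 -0.07  0.3   2.11 -0.36  0.79  2.4 ] margin 0.27 err 0.000
cr [ 0.    0.02 -0.06  1.88 -0.    1.07  1.52] margin 0.26 err 0.000
crd [-0.01  0.22 -0.06  2.11  0.01  0.64  1.5 ] margin 0.33 err 0.000
```

```bash
cat >> seq.py <<'E'
def calls(goals,start=None):
    p,M=start or cur()
    for nm,g,l,y in goals:
        x,N=goal(g,l,y);w=R.from_matrix(M.T@N).as_rotvec()
        n=int(np.ceil(max(np.linalg.norm(x-p)/.19,np.linalg.norm(w)/np.radians(33),.01)))
        for k in range(n):
            d=M.T@(x-p)/.025/n;print(nm,'turn',np.round(w/n/np.radians(6),1).tolist(),'shift',np.round(d,1).tolist())
            M_=M@R.from_rotvec(w/n).as_matrix();p_=p+(x-p)/n
            p,M=p_,M_;w=w/n*(n-k-1)*1.0;n2=n-k-1
            if n2: w=R.from_matrix(M.T@N).as_rotvec();n=n2
            if not n2: break
            # remaining handled with n remaining calls
            rest=n
            for r in range(rest,0,-1):
                w=R.from_matrix(M.T@N).as_rotvec();d=M.T@(x-p)/.025/r
                print(nm,'turn',np.round(w/r/np.radians(6),1).tolist(),'shift',np.round(d,1).tolist())
                M=M@R.from_rotvec(w/r).as_matrix();p=p+(x-p)/r
            break
        p,M=x,N
E
python3 - <<'E'
from seq import *
calls([('o',F(.18,.36),25,fy),('a',(.47,.35,.42),0,-.2),('b',(.48,-.3,.38),0,.3),JOB[0]])
E
```

```text
o turn [-0.1, 0.1, 0.0] shift [0.4, -0.9, -3.1]
a turn [0.2, 1.4, 0.9] shift [-0.4, 7.6, -0.7]
a turn [0.2, 1.4, 0.9] shift [0.3, 7.5, -0.8]
a turn [0.2, 1.4, 0.9] shift [1.1, 7.5, -0.9]
b turn [0.0, 0.0, -1.2] shift [-1.4, -6.4, 0.4]
b turn [0.0, 0.0, -1.2] shift [-0.6, -6.5, 0.4]
b turn [0.0, 0.0, -1.2] shift [0.2, -6.5, 0.4]
b turn [0.0, 0.0, -1.2] shift [1.0, -6.4, 0.4]
pre turn [0.5, -4.1, 2.1] shift [-2.6, 2.8, 1.8]
```

Request:
servo_tool([
  [[0,0,0],[0,0,-1],100],
  [[0,0,0],[0.2,-0.4,-2],100],
  [[0,0,0],[0.4,-0.8,-3],100],
])

```text
t: 4.12
ee_pos: [0.5014, -0.2149, 0.3497]
ee_rot: [-0.036, 0.975, 0.005, 0.221]
force: [0.4, -0.6, -0.7]
opening: 0.088
gripper_force: 0.0
```

Request:
servo_tool([
  [[0,0.3,0.2],[-0.1,1.5,-0.1],100],
  [[0.1,0.6,0.4],[-0.2,3,-0.3],100],
  [[0.1,0.8,0.5],[-0.2,4.5,-0.4],100],
  [[0.2,1.1,0.7],[-0.3,6,-0.5],100],
  [[0.2,1.4,0.9],[-0.4,7.5,-0.7],100],
])

```text
t: 4.53
ee_pos: [0.4895, -0.0282, 0.3675]
ee_rot: [0.015, 0.989, 0.001, 0.148]
force: [0.9, -0.6, 0.2]
opening: 0.0876
gripper_force: 0.0
```

Request:
servo_tool([
  [[0,0.3,0.2],[0,1.5,-0.2],100],
  [[0.1,0.6,0.4],[0.1,3,-0.3],100],
  [[0.1,0.8,0.5],[0.2,4.5,-0.5],100],
  [[0.2,1.1,0.7],[0.2,6,-0.6],100],
  [[0.2,1.4,0.9],[0.3,7.5,-0.8],100],
])

```text
t: 4.95
ee_pos: [0.482, 0.1599, 0.386]
ee_rot: [0.062, 0.995, -0.0, 0.075]
force: [0.8, -1.1, 0.9]
opening: 0.0879
gripper_force: 0.0
```

```bash
python3 - <<'E'
from seq import *
st();B=[('a',(.47,.35,.42),0,-.2),('b',(.48,-.3,.38),0,.3),JOB[0]]
calls(B);q=env.read_state()['joints'];run(q,B);print();run(q,[('b',(.48,-.3,.38),0,.3),JOB[0]])
E
```

```text
t4.95 grasp [0.4803 0.16   0.3969] tz [ 0.15  -0.01  -0.989] j [-0.95 -0.03  0.45  1.85  0.1   1.19  0.92] F [ 0.8 -1.1  0.9] op 0.0879 0.0
a turn [0.1, 0.7, 0.4] shift [0.6, 3.7, -0.5]
a turn [0.1, 0.7, 0.4] shift [0.8, 3.7, -0.5]
b turn [0.0, 0.0, -1.2] shift [-1.4, -6.4, 0.4]
b turn [0.0, 0.0, -1.2] shift [-0.6, -6.5, 0.4]
b turn [0.0, 0.0, -1.2] shift [0.2, -6.5, 0.4]
b turn [0.0, 0.0, -1.2] shift [1.0, -6.4, 0.4]
pre turn [0.5, -4.1, 2.1] shift [-2.6, 2.8, 1.8]
a [-1.03  0.23  0.37  1.53 -0.09  1.4   0.73] margin 0.34 err 0.000
b [-0.2   0.27  0.83  1.64 -0.2   1.33  2.54] margin 0.37 err 0.000
pre [-0.32 -0.03  0.79  2.03 -0.32  0.8   2.31] margin 0.31 err 0.000

b [-0.27  0.29  0.93  1.64 -0.24  1.33  2.58] margin 0.28 err 0.000
pre [-0.44 -0.04  0.91  2.03 -0.32  0.8   2.3 ] margin 0.30 err 0.000
```

```bash
python3 - <<'E'
from seq import *
q=env.read_state()['joints'];B=[('c1',(.52,-.12,.37),0,0),JOB[0]]
run(run(q,B),JOB[1:8]);calls(B)
T=wristT();o=env.grab_frame('wrist')[:,:,::-1].copy();cv2.imwrite('pics/w2.png',o)
q=proj('wrist',W(SPARE,[(-.012,.008,.27),(-.12,.008,.27),(-.12,-.008,.27),(-.012,-.008,.27)]),T);cv2.polylines(o,[np.int32(q)],1,(0,255,0),1)
an=np.linspace(0,6.28,40);q=proj('wrist',np.c_[.532+.04*np.cos(an),-.0145+.04*np.sin(an),.115+0*an],T);cv2.polylines(o,[np.int32(q)],1,(0,0,255),1)
cv2.imwrite('pics/w2o.png',o)
E
```

```text
c1 [-0.53  0.19  0.78  1.72 -0.14  1.29  1.85] margin 0.31 err 0.000
pre [-0.42 -0.03  0.88  2.03 -0.32  0.8   2.3 ] margin 0.31 err 0.000
g104 [-0.34  0.19  0.85  2.04 -0.64  0.71  2.56] margin 0.33 err 0.000
lift [-0.37  0.15  0.87  2.01 -0.56  0.75  2.48] margin 0.40 err 0.000
out [-0.4  -0.11  0.88  2.11 -0.25  0.77  2.29] margin 0.23 err 0.000
c1 [-0.5   0.06  0.65  1.84 -0.06  1.2   1.75] margin 0.23 err 0.000
c2 [-0.77  0.07  0.43  1.83 -0.02  1.2   1.25] margin 0.38 err 0.000
sout [-0.96 -0.05  0.22  2.09  0.4   0.79  0.56] margin 0.29 err 0.000
s65 [-0.82  0.2   0.29  1.92  0.24  0.65  0.83] margin 0.32 err 0.000
c1 turn [-0.0, 0.7, -0.6] shift [-1.4, -5.5, 0.7]
c1 turn [-0.0, 0.7, -0.6] shift [-1.1, -5.5, 0.6]
pre turn [-0.1, -4.2, -0.7] shift [-0.1, -3.8, 1.4]
```

View pics/w2o.png

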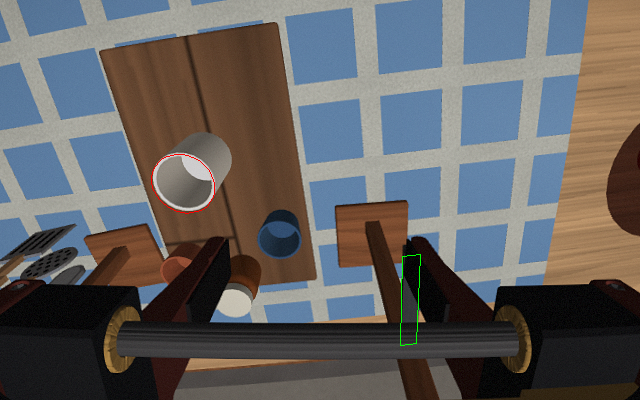

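The crock rim overlay at (184,183) fits exactly, and the spare bar overlay agrees with what shows between the fingers at (411,260-300). I'm continuing to the turner.

Request:
servo_tool([
  [[0,0.1,-0.1],[-0.3,-1.1,0.1],100],
  [[0,0.3,-0.2],[-0.6,-2.2,0.3],100],
  [[0,0.4,-0.4],[-0.8,-3.3,0.4],100],
  [[0,0.6,-0.5],[-1.1,-4.4,0.6],100],
  [[0,0.7,-0.6],[-1.4,-5.5,0.7],100],
])

```text
t: 5.42
ee_pos: [0.5023, 0.0153, 0.3725]
ee_rot: [0.03, 0.999, -0.0, 0.039]
force: [0.5, -0.0, -0.1]
opening: 0.0881
gripper_force: 0.0
```

Request:
servo_tool([
  [[0,0.1,-0.1],[-0.2,-1.1,0.1],100],
  [[0,0.3,-0.2],[-0.4,-2.2,0.2],100],
  [[0,0.4,-0.4],[-0.7,-3.3,0.4],100],
  [[0,0.6,-0.5],[-0.9,-4.4,0.5],100],
  [[0,0.7,-0.6],[-1.1,-5.5,0.6],100],
])

```text
t: 5.83
ee_pos: [0.5226, -0.1234, 0.3593]
ee_rot: [-0.001, 1.0, 0.0, 0.002]
force: [-0.1, 0.9, -0.9]
opening: 0.0878
gripper_force: 0.0
```

Request:
servo_tool([
  [[0,-0.8,-0.1],[0,-0.8,0.3],100],
  [[0,-1.7,-0.3],[0,-1.5,0.6],100],
  [[0,-2.5,-0.4],[0,-2.3,0.8],100],
  [[0,-3.4,-0.6],[0,-3,1.1],100],
  [[0,-4.2,-0.7],[0,-3.8,1.4],100],
])

```text
t: 6.25
ee_pos: [0.5224, -0.218, 0.325]
ee_rot: [-0.037, 0.974, -0.001, 0.223]
force: [0.6, 1.0, -0.6]
opening: 0.0878
gripper_force: 0.0
```

```bash
python3 - <<'E'
from seq import *
st();calls([('pre',F(.138,.335),25,fy),('g',F(.104,.262),25,fy)])
E
```

```text
t6.25 grasp [ 0.5176 -0.2182  0.3349] tz [ 0.435  0.016 -0.9  ] j [-0.48 -0.03  0.87  2.05 -0.25  0.72  2.2 ] F [ 0.6  1.  -0.6] op 0.0878 0.0
pre turn [-0.2, 0.1, 0.1] shift [-0.8, 0.1, 0.4]
g turn [0.0, 0.0, 0.0] shift [0.0, -0.0, 3.2]
```

Request:
servo_tool([
  [[-0.2,0.1,0.1],[-0.8,0.1,0.4],100],
  [[-0.2,0.1,0.1],[-0.8,0.1,1.4],100],
  [[-0.2,0.1,0.1],[-0.8,0.1,2.4],100],
  [[-0.2,0.1,0.1],[-0.8,0.1,3.2],100],
  [[-0.2,0.1,0.1],[-0.8,0.1,3.6],100],
])

```text
t: 6.67
ee_pos: [0.5791, -0.2108, 0.2488]
ee_rot: [-0.034, 0.976, 0.012, 0.213]
force: [0.6, -0.1, -0.0]
opening: 0.0878
gripper_force: 0.0
```

```bash
python3 - <<'E'
from seq import *
st();calls([('g',F(.104,.262),25,fy)])
T=wristT();o=env.grab_frame('wrist')[:,:,::-1].copy()
for l in (-.042,-.072,-.104):
    q=proj('wrist',W(FULL,[(l,.021,.276),(l,-.021,.276),(l,-.021,.23),(l,.021,.23)]),T);cv2.polylines(o,[np.int32(q)],1,(0,0,255),1)
cv2.imwrite('pics/w3.png',o)
E
```

```text
t6.67 grasp [ 0.5745 -0.2112  0.2588] tz [ 0.416  0.038 -0.909] j [-0.36  0.25  0.83  2.03 -0.66  0.66  2.53] F [ 0.6 -0.1 -0. ] op 0.0878 0.0
g turn [0.1, -0.1, -0.0] shift [0.0, 0.0, -0.1]
```

View pics/w3.png

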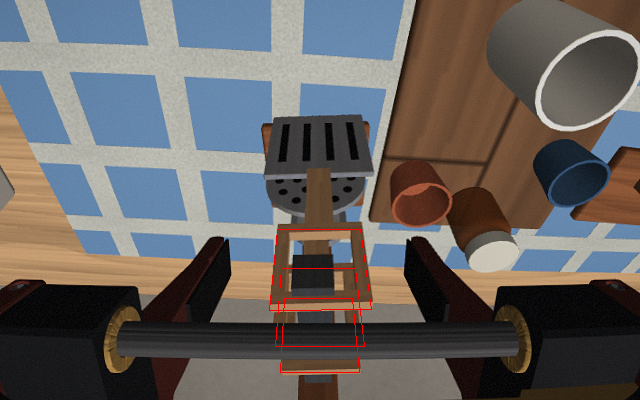

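The red outline fits the turner's loop (cols 270-371, rows 228-308), centred between the fingers at 220 and 410. Closing now.

Request:
servo_tool([
  [[0,0,0],[0,0,0],0],
  [[0,0,0],[0,0,0],0],
  [[0,0,0],[0,0,0],0],
  [[0,0,0],[0,0,0],0],
  [[0,0,0],[0,0,0],0],
])

```text
t: 7.13
ee_pos: [0.5793, -0.214, 0.2534]
ee_rot: [-0.032, 0.976, 0.011, 0.216]
force: [-0.3, 0.3, -0.2]
opening: 0.0582
gripper_force: 0.0
```

Request:
servo_tool([
  [[0,0,0],[0,0,0],0],
  [[0,0,0],[0,0,0],0],
])

```text
t: 7.3
ee_pos: [0.5792, -0.2139, 0.253]
ee_rot: [-0.032, 0.976, 0.011, 0.216]
force: [-0.4, 0.7, 1.4]
opening: 0.0447
gripper_force: 0.4
```

```bash
python3 - <<'E'
from seq import *
st();calls([('lift',F(.104,.286),25,fy),('out',F(.2,.32),25,fy),('c1',(.49,-.1,.36),3,0.),('c2',(.49,.13,.36),3,0),('sout',S(.2,.30),25,sy)])
run(env.read_state()['joints'],[('lift',F(.104,.286),25,fy),('out',F(.2,.32),25,fy),('c1',(.49,-.1,.36),3,0.),('c2',(.49,.13,.36),3,0),('sout',S(.2,.30),25,sy)])
E
```

```text
t7.30 grasp [ 0.5746 -0.2143  0.2629] tz [ 0.421  0.035 -0.907] j [-0.37  0.24  0.84  2.02 -0.66  0.66  2.53] F [-0.4  0.7  1.4] op 0.0447 0.3638434533932289
lift turn [0.0, -0.0, -0.1] shift [-0.3, 0.2, -0.9]
out turn [0.0, 0.0, 0.0] shift [2.9, -0.0, -2.9]
c1 turn [0.2, 3.7, 0.7] shift [-1.3, 4.7, -1.1]
c2 turn [0.0, 0.0, 0.0] shift [0.0, 4.6, 0.0]
c2 turn [0.0, 0.0, 0.0] shift [0.0, 4.6, 0.0]
sout turn [0.1, -3.7, 0.3] shift [0.2, 4.2, 2.4]
lift [-0.38  0.16  0.88  2.01 -0.58  0.75  2.49] margin 0.42 err 0.000
out [-0.41 -0.11  0.89  2.11 -0.25  0.77  2.29] margin 0.23 err 0.000
c1 [-0.51  0.06  0.66  1.84 -0.06  1.2   1.75] margin 0.23 err 0.000
c2 [-0.78  0.07  0.44  1.83 -0.02  1.2   1.25] margin 0.38 err 0.000
sout [-0.98 -0.03  0.23  2.12  0.41  0.75  0.54] margin 0.31 err 0.000
```

Request:
servo_tool([
  [[0,0,0],[0,0,0],0],
  [[0,0,0],[0,0,0],0],
  [[0,0,0],[0,0,0],0],
])

```text
t: 7.55
ee_pos: [0.5792, -0.2139, 0.2528]
ee_rot: [-0.032, 0.976, 0.011, 0.216]
force: [-1.9, 1.3, 3.2]
opening: 0.0415
gripper_force: 29.8
```

Request:
servo_tool([
  [[0,0,0],[-0.2,0,-0.4],0],
  [[0,0,0],[-0.3,0,-0.7],0],
  [[0,0,0],[-0.3,0,-0.7],0],
])

```text
t: 7.8
ee_pos: [0.579, -0.2151, 0.273]
ee_rot: [-0.032, 0.976, 0.01, 0.217]
force: [-0.2, -0.8, -1.2]
opening: 0.0418
gripper_force: 29.8
```

```bash
python3 - <<'E'
from seq import *
st()
g=env.read_state();calls([('out',F(.165,.283),25,fy),('out2',F(.2,.32),25,fy),('c1',(.49,-.1,.36),3,0.),('c2',(.49,.13,.36),3,0),('sout',S(.2,.30),25,sy)])
E
```

```text
t7.80 grasp [ 0.5743 -0.2154  0.283 ] tz [ 0.422  0.033 -0.906] j [-0.4   0.21  0.87  2.   -0.6   0.69  2.48] F [-0.2 -0.8 -1.2] op 0.0418 29.815407246351242
out turn [0.0, 0.0, -0.1] shift [2.3, 0.2, -1.1]
out2 turn [0.0, 0.0, 0.0] shift [0.6, 0.0, -1.9]
c1 turn [0.2, 3.7, 0.7] shift [-1.3, 4.7, -1.1]
c2 turn [0.0, 0.0, 0.0] shift [0.0, 4.6, 0.0]
c2 turn [0.0, 0.0, 0.0] shift [0.0, 4.6, 0.0]
sout turn [0.1, -3.7, 0.3] shift [0.2, 4.2, 2.4]
```

Request:
servo_tool([
  [[0,0,0],[0.6,0.1,-0.3],0],
  [[0,0,0],[1.2,0.1,-0.6],0],
  [[0,0,0],[1.8,0.2,-0.9],0],
  [[0,0,0],[2.3,0.2,-1.1],0],
  [[0,0,0],[2.9,0.2,-2.5],0],
])

```text
t: 8.22
ee_pos: [0.4893, -0.2123, 0.2898]
ee_rot: [-0.034, 0.977, 0.011, 0.211]
force: [0.1, 1.8, -0.2]
opening: 0.0418
gripper_force: 29.8
```

Request:
servo_tool([
  [[0,0.7,0.1],[-0.3,0.9,-0.3],0],
  [[0.1,1.5,0.3],[-0.5,1.9,-0.6],0],
  [[0.1,2.2,0.4],[-0.8,2.8,-0.9],0],
  [[0.2,3,0.6],[-1,3.8,-1.2],0],
  [[0.2,3.7,0.7],[-1.3,4.7,-1.5],0],
])

```text
t: 8.63
ee_pos: [0.4962, -0.095, 0.3433]
ee_rot: [0.004, 1.0, 0.003, 0.022]
force: [0.7, 0.7, -0.8]
opening: 0.0415
gripper_force: 29.8
```

Request:
servo_tool([
  [[0,0,0],[0,1.2,0],0],
  [[0,0,0],[0,2.5,0],0],
  [[0,0,0],[0,4,0],0],
  [[0,0,0],[0,5.5,0],0],
  [[0,0,0],[0,7,0],0],
])

```text
t: 9.05
ee_pos: [0.4974, 0.0799, 0.3431]
ee_rot: [0.004, 1.0, 0.003, 0.023]
force: [1.1, -0.2, -0.6]
opening: 0.0418
gripper_force: 29.8
```

```bash
python3 - <<'E'
from seq import *
st()
B=[('c2',(.49,.13,.35),3,0),('sout',S(.2,.30),25,sy),('tip',S(.16,.283),25,sy),('s65',S(.065,.283),25,sy)]
calls(B);run(env.read_state()['joints'],B)
E
```

```text
t9.05 grasp [0.4969 0.0798 0.3541] tz [ 0.046  0.005 -0.999] j [-0.81  0.05  0.56  1.87 -0.02  1.18  1.31] F [ 1.1 -0.2 -0.6] op 0.0418 29.814373254776
c2 turn [0.0, -0.1, -0.1] shift [0.3, 2.0, 0.2]
sout turn [0.1, -3.7, 0.3] shift [0.2, 4.2, 2.0]
tip turn [0.0, 0.0, 0.0] shift [-1.2, 0.0, 1.3]
s65 turn [0.0, 0.0, 0.0] shift [-3.4, 0.0, 1.6]
c2 [-0.85  0.08  0.53  1.84 -0.03  1.18  1.26] margin 0.40 err 0.000
sout [-1.06 -0.03  0.32  2.12  0.42  0.75  0.53] margin 0.31 err 0.000
tip [-1.02  0.05  0.35  2.08  0.36  0.68  0.63] margin 0.32 err 0.000
s65 [-0.89  0.21  0.37  1.91  0.2   0.66  0.86] margin 0.38 err 0.000
```

Request:
servo_tool([
  [[0,0,0],[0.1,1,0.1],0],
  [[0,-0.1,0],[0.3,2,0.2],0],
])

```text
t: 9.22
ee_pos: [0.4909, 0.1305, 0.3379]
ee_rot: [0.003, 1.0, 0.002, 0.029]
force: [0.5, -0.2, -0.8]
opening: 0.042
gripper_force: 29.8
```

Request:
servo_tool([
  [[0,-0.7,0.1],[0,0.8,0.4],0],
  [[0,-1.5,0.1],[0.1,1.7,0.8],0],
  [[0.1,-2.2,0.2],[0.1,2.5,1.2],0],
  [[0.1,-3,0.2],[0.2,3.4,1.6],0],
  [[0.1,-3.7,0.3],[0.2,4.2,2],0],
])

```text
t: 9.63
ee_pos: [0.4885, 0.2353, 0.2882]
ee_rot: [0.019, 0.975, -0.002, 0.222]
force: [-0.6, -0.2, -1.5]
opening: 0.0419
gripper_force: 29.8
```

Request:
servo_tool([
  [[0,0,0],[0,0,0],0],
])

```text
t: 9.72
ee_pos: [0.4856, 0.2376, 0.2853]
ee_rot: [0.016, 0.975, -0.003, 0.22]
force: [-1.1, -0.1, -0.7]
opening: 0.0414
gripper_force: 29.8
```

```bash
python3 - <<'E'
from seq import *
st()
B=[('tip',S(.16,.283),25,sy),('s65',S(.065,.283),25,sy)]
calls(B)
T=wristT();o=env.grab_frame('wrist')[:,:,::-1].copy();cv2.imwrite('pics/w4.png',o)
def dr(n,o,T):
    q=proj(n,W(SPARE,[(-.012,.008,.27),(-.125,.008,.27),(-.125,-.008,.27),(-.012,-.008,.27)]),T);cv2.polylines(o,[np.int32(q)],1,(0,255,0),1)
    q=proj(n,W(SPARE,[(-.125,.008,.27),(-.125,.008,.28),(-.125,-.008,.28),(-.125,-.008,.27)]),T);cv2.polylines(o,[np.int32(q)],1,(0,255,255),1)
dr('wrist',o,T)
s=env.grab_frame('side')[:,:,::-1].copy();cv2.imwrite('pics/s4.png',s);dr('side',s,None)
o=np.hstack([o[150:400,180:480],cv2.resize(s[60:260,190:370],None,fx=2.5,fy=2.5)[:250*2][:, :450][:250]]) if 0 else o
c=cv2.resize(s[70:250,190:350],None,fx=2.5,fy=2.5,interpolation=cv2.INTER_CUBIC)  #400x450
out=np.zeros((450,800,3),np.uint8);out[:400,:400]=o[:,120:520];out[:,400:]=c;cv2.imwrite('pics/c4.png',out)
E
```

```text
t9.72 grasp [0.4809 0.2378 0.2953] tz [ 0.429 -0.013 -0.903] j [-1.07  0.01  0.32  2.11  0.46  0.75  0.49] F [-1.1 -0.1 -0.7] op 0.0414 29.81689363718033
tip turn [0.0, 0.1, -0.0] shift [-1.4, -0.1, 1.2]
s65 turn [0.0, 0.0, 0.0] shift [-3.4, 0.0, 1.6]
```

View pics/c4.png

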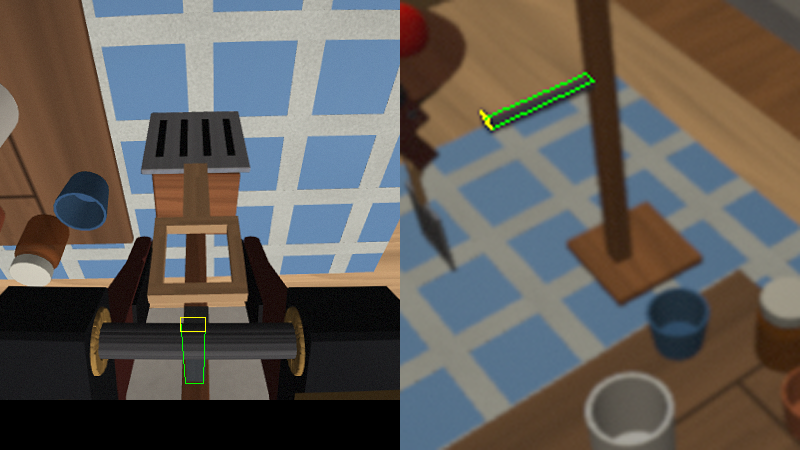

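The turner hangs upright in the grip, and its loop (x≈197 in the wrist crop) is lined up with the bar (x≈193). Both spare-bar overlays fit. Threading it on now.

Request:
servo_tool([
  [[0,0.1,0],[-0.7,-0.1,0.6],0],
  [[0,0.1,0],[-1.4,-0.1,1.2],0],
  [[0,0.1,0],[-1.4,-0.1,1.2],0],
])

```text
t: 10.07
ee_pos: [0.5376, 0.2267, 0.2769]
ee_rot: [0.022, 0.976, -0.004, 0.216]
force: [-0.4, 0.3, -0.2]
opening: 0.042
gripper_force: 29.8
```

Request:
servo_tool([
  [[0,0,0],[-0.8,0,0.4],0],
  [[0,0,0],[-1.5,0,0.7],0],
  [[0,0,0],[-2.3,0,1.1],0],
  [[0,0,0],[-3,0,1.4],0],
  [[0,0,0],[-3.4,0,1.6],0],
])

```text
t: 10.48
ee_pos: [0.6299, 0.2247, 0.2768]
ee_rot: [0.021, 0.976, -0.003, 0.216]
force: [-1.0, 0.9, 0.0]
opening: 0.0419
gripper_force: 30.0
```

```bash
python3 - <<'E'
from seq import *
st()
B=[('d',S(.065,.2625),25,sy)]
calls(B)
E
```

```text
t10.48 grasp [0.6253 0.2248 0.2868] tz [ 0.421 -0.015 -0.907] j [-0.88  0.25  0.39  1.88  0.21  0.67  0.87] F [-1.   0.9  0. ] op 0.0419 30.00262225570623
d turn [-0.0, -0.0, -0.1] shift [0.6, 0.2, 0.8]
```

Request:
servo_tool([
  [[0,0,0],[0.2,0.2,0],0],
  [[0,0,0],[0.4,0.2,0.4],0],
  [[0,0,0],[0.6,0.2,0.7],0],
  [[0,0,0],[0.6,0.2,0.8],0],
  [[0,0,0],[0.6,0.2,0.8],0],
])

```text
t: 10.9
ee_pos: [0.6222, 0.2309, 0.252]
ee_rot: [0.02, 0.976, -0.003, 0.215]
force: [-2.6, -0.6, 7.1]
opening: 0.0416
gripper_force: 30.0
```

```bash
python3 - <<'E'
from seq import *
st()
T=wristT();o=env.grab_frame('wrist')[:,:,::-1].copy();cv2.imwrite('pics/w5.png',o)
s=env.grab_frame('side')[:,:,::-1].copy();cv2.imwrite('pics/s5.png',s)
c=cv2.resize(s[70:250,190:350],None,fx=2.5,fy=2.5,interpolation=cv2.INTER_CUBIC)
out=np.zeros((450,800,3),np.uint8);out[:400,:400]=o[:,120:520];out[:,400:]=c;cv2.imwrite('pics/c5.png',out)
E
```

```text
t10.90 grasp [0.6176 0.2311 0.262 ] tz [ 0.421 -0.014 -0.907] j [-0.89  0.27  0.39  1.91  0.22  0.62  0.84] F [-2.6 -0.6  7.1] op 0.0416 29.9994870449882
```

View pics/c5.png

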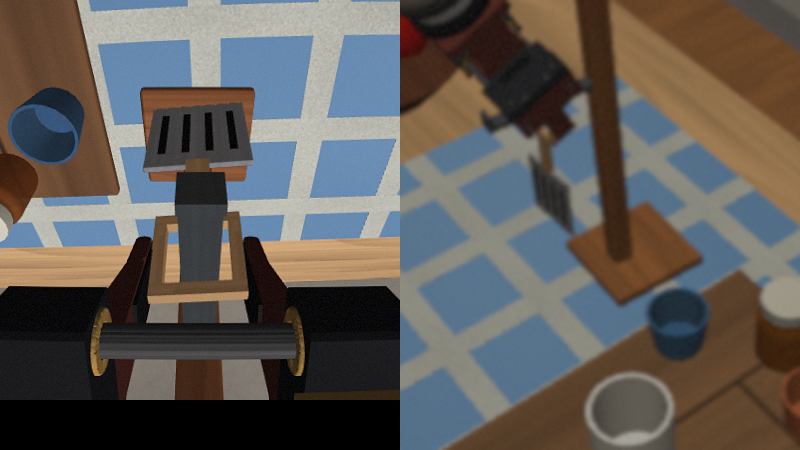

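The loop sits over the bar: the bar runs through the window in the wrist crop, and there is 7 N of upward contact. Releasing.

Request:
servo_tool([
  [[0,0,0],[0,0,0],100],
  [[0,0,0],[0,0,0],100],
  [[0,0,0],[0,0,0],100],
  [[0,0,0],[0,0,0],100],
  [[0,0,0],[0,0,0],100],
])

```text
t: 11.42
ee_pos: [0.6224, 0.2307, 0.251]
ee_rot: [0.02, 0.976, -0.003, 0.215]
force: [1.1, 0.6, -0.3]
opening: 0.0712
gripper_force: 0.0
```

Request:
servo_tool([
  [[0,0,0],[0,0,0],100],
  [[0,0,0],[0,0,0],100],
  [[0,0,0],[0,0,0],100],
  [[0,0,0],[0,0,-1],100],
  [[0,0,0],[0,0,-2.5],100],
])

```text
t: 11.83
ee_pos: [0.5952, 0.2303, 0.3053]
ee_rot: [0.02, 0.977, -0.006, 0.213]
force: [0.4, 0.5, 0.9]
opening: 0.0875
gripper_force: 0.0
```

Request:
servo_tool([
  [[0,0,0],[0.7,0,-1.4],100],
  [[0,0,0],[1.5,0,-2.5],100],
  [[0,0,0],[2.5,0,-3],100],
])

```text
t: 12.08
ee_pos: [0.5086, 0.2358, 0.354]
ee_rot: [0.021, 0.976, -0.001, 0.217]
force: [0.8, 0.8, -0.2]
opening: 0.088
gripper_force: 0.0
```

```bash
python3 - <<'E'
from seq import *
st()
B=[('c2',(.50,.13,.37),3,0),('c1',(.51,-.1,.37),3,.0),('pre',F(.105,.335),25,fy),('g72',F(.072,.262),25,fy)]
calls(B);run(env.read_state()['joints'],B)
env.grab_frame('side')
print([(np.round(d['box']).tolist(),round(d['conf'],2)) for d in env.spot_in('side','turner')])
a=W(SPARE,[(-.065,.033,.116),(-.065,-.033,.116),(-.065,.021,.276),(-.065,-.021,.276)]);print(proj('side',a).round())
E
```

```text
t12.08 grasp [0.504  0.2359 0.364 ] tz [ 0.424 -0.011 -0.905] j [-1.06 -0.02  0.34  1.98  0.39  0.89  0.61] F [ 0.8  0.8 -0.2] op 0.0880 0.0
c2 turn [-0.0, 3.7, -0.4] shift [0.0, -4.2, -0.3]
c1 turn [0.0, 0.0, 0.0] shift [-0.2, -4.6, 0.0]
c1 turn [0.0, 0.0, 0.0] shift [-0.2, -4.6, 0.0]
pre turn [-0.2, -3.7, -0.7] shift [-2.6, -4.4, 1.5]
g72 turn [0.0, 0.0, 0.0] shift [0.0, -0.0, 3.2]
c2 [-0.85  0.09  0.54  1.79 -0.04  1.22  1.27] margin 0.32 err 0.000
c1 [-0.56  0.11  0.74  1.79 -0.09  1.22  1.77] margin 0.41 err 0.000
pre [-0.35  0.09  0.82  1.95 -0.43  0.81  2.35] margin 0.41 err 0.000
g72 [-0.27  0.24  0.76  1.98 -0.64  0.71  2.53] margin 0.43 err 0.000
[([237.0, 104.0, 265.0, 162.0], 0.76)]
[[249. 149.]
 [262. 163.]
 [242. 103.]
 [252. 112.]]
```

Request:
servo_tool([
  [[0,0.7,-0.1],[0,-0.9,0],100],
  [[0,1.5,-0.2],[0,-1.7,-0.1],100],
  [[0,2.2,-0.2],[0,-2.5,-0.2],100],
  [[0,3,-0.3],[0,-3.4,-0.2],100],
  [[0,3.7,-0.4],[0,-4.2,-0.3],100],
])

```text
t: 12.6
ee_pos: [0.5016, 0.1288, 0.3568]
ee_rot: [-0.0, 1.0, -0.003, 0.022]
force: [1.2, -0.1, -0.8]
opening: 0.0876
gripper_force: 0.0
```

Request:
servo_tool([
  [[0,0,0],[0,-1.5,0],100],
  [[0,0,0],[-0.1,-3,0],100],
  [[0,0,0],[-0.2,-4.5,0],100],
  [[0,0,0],[-0.3,-6,0],100],
  [[0,0,0],[-0.3,-7.5,0],100],
])

```text
t: 13.02
ee_pos: [0.509, -0.0596, 0.3582]
ee_rot: [0.0, 1.0, -0.004, 0.023]
force: [1.3, 0.1, 0.2]
opening: 0.088
gripper_force: 0.0
```

Request:
servo_tool([
  [[0,0,0],[0,-1,0],100],
  [[0,0,0],[-0.1,-1.7,0],100],
])

```text
t: 13.18
ee_pos: [0.5106, -0.1041, 0.3588]
ee_rot: [0.002, 1.0, -0.004, 0.023]
force: [0.0, 0.5, 0.1]
opening: 0.0877
gripper_force: 0.0
```

Request:
servo_tool([
  [[0,-0.7,-0.1],[-0.5,-0.9,0.3],100],
  [[-0.1,-1.5,-0.3],[-1,-1.8,0.6],100],
  [[-0.1,-2.2,-0.4],[-1.6,-2.6,0.9],100],
  [[-0.2,-3,-0.6],[-2.1,-3.5,1.2],100],
  [[-0.2,-3.7,-0.7],[-2.6,-4.4,1.5],100],
])

```text
t: 13.6
ee_pos: [0.5782, -0.2127, 0.3252]
ee_rot: [-0.037, 0.975, 0.004, 0.217]
force: [0.6, 1.5, -0.3]
opening: 0.0875
gripper_force: 0.0
```

```bash
python3 - <<'E'
from seq import *
st()
calls([('pre',F(.105,.335),25,fy),('g72',F(.072,.262),25,fy)])
E
```

```text
t13.60 grasp [ 0.5736 -0.213   0.3352] tz [ 0.424  0.025 -0.906] j [-0.39  0.12  0.8   1.94 -0.4   0.76  2.29] F [ 0.6  1.5 -0.3] op 0.0875 0.0
pre turn [-0.1, 0.0, 0.1] shift [0.1, 0.1, -0.0]
g72 turn [0.0, 0.0, 0.0] shift [0.0, -0.0, 3.2]
```

Request:
servo_tool([
  [[-0.1,0,0.1],[0.1,0.1,1],100],
  [[-0.1,0,0.1],[0.1,0.1,2],100],
  [[-0.1,0,0.1],[0.1,0.1,2.8],100],
  [[-0.1,0,0.1],[0.1,0.1,3.2],100],
  [[-0.1,0,0.1],[0.1,0.1,3.2],100],
])

```text
t: 14.02
ee_pos: [0.6083, -0.2056, 0.2482]
ee_rot: [-0.034, 0.977, 0.012, 0.212]
force: [-0.1, -0.3, 0.2]
opening: 0.0878
gripper_force: 0.0
```

```bash
python3 - <<'E'
from seq import *
st();calls([('g72',F(.072,.262),25,fy)])
T=wristT();o=env.grab_frame('wrist')[:,:,::-1].copy();cv2.imwrite('pics/w6.png',o)
for n,l in(('skimmer',-.072),('spoon',-.042)):
  print(n,[(np.round(d['box']).tolist(),round(d['conf'],2)) for d in env.spot_in('wrist',n)][:2],proj('wrist',W(FULL,[(l,.021,.276),(l,-.021,.276),(l,-.036,.15),(l,.036,.15)]),T).round().tolist())
E
```

```text
t14.02 grasp [ 0.6038 -0.206   0.2582] tz [ 0.414  0.037 -0.91 ] j [-0.29  0.28  0.72  1.97 -0.64  0.66  2.48] F [-0.1 -0.3  0.2] op 0.0878 0.0
g72 turn [0.1, -0.1, -0.0] shift [-0.1, -0.1, -0.1]
skimmer [([257.0, 120.0, 367.0, 319.0], 0.73), ([541.0, 119.0, 625.0, 186.0], 0.37)] [[364.0, 314.0], [262.0, 315.0], [260.0, 148.0], [366.0, 147.0]]
spoon [([272.0, 179.0, 362.0, 323.0], 0.9)] [[358.0, 348.0], [269.0, 349.0], [264.0, 182.0], [362.0, 182.0]]
```

Request:
servo_tool([
  [[0,0,0],[0,0,0],0],
  [[0,0,0],[0,0,0],0],
  [[0,0,0],[0,0,0],0],
  [[0,0,0],[0,0,0],0],
  [[0,0,0],[0,0,0],0],
])

```text
t: 14.58
ee_pos: [0.6088, -0.2053, 0.2518]
ee_rot: [-0.034, 0.976, 0.012, 0.215]
force: [-0.6, 1.4, 0.0]
opening: 0.058
gripper_force: 0.0
```

Request:
servo_tool([
  [[0,0,0],[0,0,0],0],
  [[0,0,0],[0,0,0],0],
  [[0,0,0],[0,0,0],0],
  [[0,0,0],[0,0,0],0],
  [[0,0,0],[0,0,0],0],
])

```text
t: 15.0
ee_pos: [0.6088, -0.2055, 0.2515]
ee_rot: [-0.034, 0.976, 0.012, 0.215]
force: [-1.0, 1.7, 0.5]
opening: 0.0422
gripper_force: 30.0
```

Request:
servo_tool([
  [[0,0,0],[-0.2,0,-0.4],0],
  [[0,0,0],[-0.3,0,-0.7],0],
  [[0,0,0],[-0.3,0,-0.7],0],
])

```text
t: 15.25
ee_pos: [0.6088, -0.2061, 0.2721]
ee_rot: [-0.034, 0.976, 0.012, 0.216]
force: [0.3, -0.3, -0.6]
opening: 0.0414
gripper_force: 30.0
```

```bash
python3 - <<'E'
from seq import *
st()
B=[('out',F(.165,.283),25,fy),('out2',F(.2,.32),25,fy),('c1',(.49,-.1,.36),3,0.),('c2',(.49,.13,.35),3,0),('sout',S(.2,.30),25,sy)]
calls(B);run(env.read_state()['joints'],B)
E
```

```text
t15.25 grasp [ 0.6042 -0.2065  0.2821] tz [ 0.42   0.038 -0.907] j [-0.32  0.25  0.75  1.95 -0.59  0.69  2.43] F [ 0.3 -0.3 -0.6] op 0.0414 29.993151649832726
out turn [0.1, -0.0, -0.0] shift [3.3, -0.1, -1.6]
out2 turn [0.0, 0.0, 0.0] shift [0.6, 0.0, -1.9]
c1 turn [0.2, 3.7, 0.7] shift [-1.3, 4.7, -1.1]
c2 turn [0.0, 0.0, 0.0] shift [0.0, 4.6, 0.2]
c2 turn [0.0, 0.0, 0.0] shift [0.0, 4.6, 0.2]
sout turn [0.1, -3.7, 0.3] shift [0.2, 4.2, 2.0]
out [-0.3   0.03  0.82  2.11 -0.45  0.71  2.46] margin 0.33 err 0.000
out2 [-0.3  -0.1   0.79  2.11 -0.28  0.77  2.32] margin 0.24 err 0.000
c1 [-0.42  0.06  0.57  1.84 -0.05  1.2   1.74] margin 0.24 err 0.000
c2 [-0.68  0.07  0.34  1.84 -0.01  1.18  1.24] margin 0.38 err 0.000
sout [-0.88 -0.03  0.14  2.12  0.41  0.75  0.54] margin 0.31 err 0.000
```

Request:
servo_tool([
  [[0,0,0],[0.7,0,-0.3],0],
  [[0,0,0],[1.4,0,-0.7],0],
  [[0,0,0],[2.1,0,-1],0],
  [[0,0,0],[2.8,0,-1.3],0],
  [[0,0,0],[3.3,-0.1,-1.6],0],
])

```text
t: 15.67
ee_pos: [0.515, -0.2141, 0.2711]
ee_rot: [-0.034, 0.976, 0.013, 0.214]
force: [-0.6, 0.7, -1.1]
opening: 0.0415
gripper_force: 30.0
```

Request:
servo_tool([
  [[0,0,0],[0.3,0,-0.8],0],
  [[0,0,0],[0.6,0,-1.7],0],
])

```text
t: 15.83
ee_pos: [0.4839, -0.2169, 0.3031]
ee_rot: [-0.033, 0.976, 0.012, 0.213]
force: [-0.3, -0.8, -1.0]
opening: 0.0415
gripper_force: 30.0
```

Request:
servo_tool([
  [[0,0.7,0.1],[-0.3,0.9,-0.3],0],
  [[0.1,1.5,0.3],[-0.5,1.9,-0.6],0],
  [[0.1,2.2,0.4],[-0.8,2.8,-0.9],0],
  [[0.2,3,0.6],[-1,3.8,-1.2],0],
  [[0.2,3.7,0.7],[-1.3,4.7,-1.3],0],
])

```text
t: 16.25
ee_pos: [0.4931, -0.0976, 0.3501]
ee_rot: [0.003, 1.0, 0.003, 0.022]
force: [0.8, -0.1, -1.1]
opening: 0.0418
gripper_force: 30.0
```

Request:
servo_tool([
  [[0,0,0],[0,1.2,0],0],
  [[0,0,0],[0,2.5,0],0],
  [[0,0,0],[0,4,0],0],
  [[0,0,0],[0,5.5,0],0],
  [[0,0,0],[0,7,0],0],
])

```text
t: 16.67
ee_pos: [0.4935, 0.0776, 0.3496]
ee_rot: [0.003, 1.0, 0.004, 0.023]
force: [0.8, 0.1, -1.0]
opening: 0.0417
gripper_force: 30.0
```

```bash
python3 - <<'E'
from seq import *
st();calls([('c2',(.49,.13,.35),3,0),('sout',S(.2,.30),25,sy)])
E
```

```text
t16.67 grasp [0.493  0.0775 0.3606] tz [ 0.045  0.007 -0.999] j [-0.69  0.04  0.42  1.86 -0.01  1.2   1.31] F [ 0.8  0.1 -1. ] op 0.0417 29.992070496082306
c2 turn [0.1, -0.1, -0.1] shift [0.1, 2.1, 0.4]
sout turn [0.1, -3.7, 0.3] shift [0.2, 4.2, 2.0]
```

Request:
servo_tool([
  [[0,0,0],[0.1,1,0.2],0],
  [[0.1,-0.1,-0.1],[0.1,2.1,0.4],0],
])

```text
t: 16.83
ee_pos: [0.4919, 0.1298, 0.3398]
ee_rot: [-0.003, 1.0, -0.002, 0.028]
force: [0.9, -0.9, -0.7]
opening: 0.0419
gripper_force: 30.0
```

Request:
servo_tool([
  [[0,-0.7,0.1],[0,0.8,0.4],0],
  [[0,-1.5,0.1],[0.1,1.7,0.8],0],
  [[0.1,-2.2,0.2],[0.1,2.5,1.2],0],
  [[0.1,-3,0.2],[0.2,3.4,1.6],0],
  [[0.1,-3.7,0.3],[0.2,4.2,2],0],
])

```text
t: 17.25
ee_pos: [0.4884, 0.235, 0.289]
ee_rot: [0.012, 0.975, -0.005, 0.221]
force: [0.5, -0.6, -0.7]
opening: 0.042
gripper_force: 30.0
```

Request:
servo_tool([
  [[0,0,0],[0,0,0],0],
])

```text
t: 17.33
ee_pos: [0.4854, 0.2373, 0.2861]
ee_rot: [0.009, 0.976, -0.006, 0.219]
force: [-0.7, -0.1, -0.6]
opening: 0.0417
gripper_force: 30.0
```

```bash
python3 - <<'E'
from seq import *
st();calls([('tip',S(.16,.283),25,sy),('s102',S(.102,.283),25,sy)])
T=wristT();o=env.grab_frame('wrist')[:,:,::-1].copy();cv2.imwrite('pics/w7.png',o)
for n in('skimmer','turner'):
  print(n,[(np.round(d['box']).tolist(),round(d['conf'],2)) for d in env.spot_in('wrist',n)][:2])
s=env.read_state();M=R.from_quat(s['ee_rot']).as_matrix();g=s['ee_pos']-.011*M[:,2]
y=np.array([0,1,0]);q=[g+[0,a,b] for a,b in((.021,.013),(-.021,.013),(-.036,-.08),(.036,-.08))]
print('pred',proj('wrist',q,T).round().tolist())
E
```

```text
t17.33 grasp [0.4807 0.2375 0.296 ] tz [ 0.428 -0.016 -0.904] j [-0.94  0.02  0.19  2.1   0.46  0.75  0.5 ] F [-0.7 -0.1 -0.6] op 0.0417 29.994449615478516
tip turn [-0.0, 0.1, 0.1] shift [-1.4, -0.1, 1.2]
s102 turn [0.0, 0.0, 0.0] shift [-2.1, -0.0, 1.0]
skimmer [([265.0, 117.0, 371.0, 312.0], 0.91)]
turner []
pred [[357.0, 315.0], [259.0, 315.0], [254.0, 179.0], [370.0, 177.0]]
```

Request:
servo_tool([
  [[0,0.1,0.1],[-0.7,-0.1,0.6],0],
  [[0,0.1,0.1],[-1.4,-0.1,1.2],0],
  [[0,0.1,0.1],[-1.4,-0.1,1.2],0],
])

```text
t: 17.73
ee_pos: [0.5378, 0.2267, 0.2776]
ee_rot: [0.02, 0.976, -0.006, 0.215]
force: [0.3, -1.3, -1.0]
opening: 0.0417
gripper_force: 30.0
```

Request:
servo_tool([
  [[0,0,0],[-0.5,0.1,0.2],0],
  [[0,0,0],[-1,0.1,0.5],0],
  [[0,0,0],[-1.5,0.1,0.7],0],
  [[0,0,0],[-2,0.1,1],0],
  [[0,0,0],[-2,0.1,1],0],
])

```text
t: 18.15
ee_pos: [0.5924, 0.2278, 0.2763]
ee_rot: [0.02, 0.976, -0.006, 0.215]
force: [0.7, -0.3, 0.5]
opening: 0.0421
gripper_force: 30.0
```

```bash
python3 - <<'E'
from seq import *
st();calls([('d',S(.102,.2625),25,sy)]);print(S(.102,.27))
E
```

```text
t18.15 grasp [0.5878 0.228  0.2863] tz [ 0.42  -0.02  -0.907] j [-0.83  0.19  0.26  1.94  0.32  0.69  0.74] F [ 0.7 -0.3  0.5] op 0.0421 29.992858842015266
d turn [-0.1, -0.0, -0.1] shift [0.6, 0.1, 0.8]
[0.58265028 0.23130227 0.27      ]
```

Request:
servo_tool([
  [[0,0,0],[0.2,0.1,0],0],
  [[0,0,0],[0.4,0.1,0.4],0],
  [[0,0,0],[0.6,0.1,0.7],0],
  [[0,0,0],[0.6,0.1,0.8],0],
  [[0,0,0],[0.6,0.1,0.8],0],
])

```text
t: 18.57
ee_pos: [0.5839, 0.2329, 0.251]
ee_rot: [0.017, 0.977, -0.005, 0.215]
force: [-2.4, 0.1, 4.4]
opening: 0.0414
gripper_force: 30.0
```

```bash
python3 - <<'E'
from seq import *
st();o=env.grab_frame('wrist')[:,:,::-1].copy();cv2.imwrite('pics/w8.png',o)
s=env.grab_frame('side')[:,:,::-1].copy()
c=cv2.resize(s[70:250,190:350],None,fx=2.5,fy=2.5,interpolation=cv2.INTER_CUBIC)
out=np.zeros((450,800,3),np.uint8);out[:400,:400]=o[:,120:520];out[:,400:]=c;cv2.imwrite('pics/c8.png',out)
E
```

```text
t18.57 grasp [0.5793 0.2331 0.261 ] tz [ 0.419 -0.017 -0.908] j [-0.84  0.21  0.26  1.98  0.34  0.63  0.7 ] F [-2.4  0.1  4.4] op 0.0414 29.994999915361404
```

View pics/c8.png

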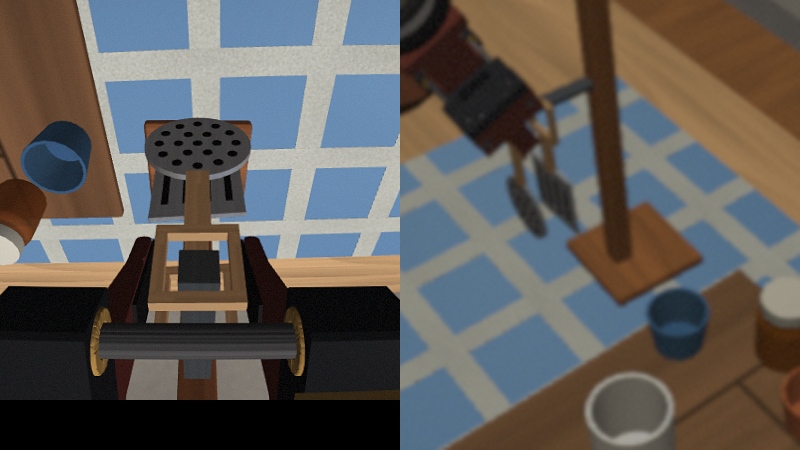

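The skimmer's loop is over the bar in front of the turner, with the bar end showing in its window at (200,265), and it is pressing down with 4 N. Releasing.

Request:
servo_tool([
  [[0,0,0],[0,0,0],100],
  [[0,0,0],[0,0,0],100],
  [[0,0,0],[0,0,0],100],
  [[0,0,0],[0,0,0],100],
  [[0,0,0],[0,0,0],100],
])

```text
t: 19.08
ee_pos: [0.5845, 0.2323, 0.2507]
ee_rot: [0.018, 0.977, -0.005, 0.215]
force: [-0.1, 1.0, -0.2]
opening: 0.0717
gripper_force: 0.0
```

Request:
servo_tool([
  [[0,0,0],[0,0,0],100],
  [[0,0,0],[0,0,0],100],
  [[0,0,0],[0,0,0],100],
  [[0,0,0],[0,0,-1],100],
  [[0,0,0],[0,0,-2.5],100],
])

```text
t: 19.5
ee_pos: [0.5572, 0.232, 0.3049]
ee_rot: [0.018, 0.977, -0.008, 0.212]
force: [0.7, 0.2, 0.5]
opening: 0.0877
gripper_force: 0.0
```

Request:
servo_tool([
  [[0,0,0],[0.4,0,-1.2],100],
  [[0,0,0],[1,0,-2],100],
  [[0,0,0],[1,0,-2],100],
])

```text
t: 19.75
ee_pos: [0.5131, 0.2369, 0.346]
ee_rot: [0.017, 0.976, -0.003, 0.216]
force: [-0.2, -0.4, 0.1]
opening: 0.0876
gripper_force: 0.0
```

```bash
python3 - <<'E'
from seq import *
st()
B=[('c2',(.50,.13,.37),3,0),('c1',(.53,-.1,.37),3,.0),('pre',F(.08,.342),25,fy),('g42',F(.042,.262),25,fy)]
calls(B);run(env.read_state()['joints'],B)
env.grab_frame('side')
for n,l in (('turner',-.067),('skimmer',-.1)):
  print(n,[(np.round(d['box']).tolist(),round(d['conf'],2)) for d in env.spot_in('side',n)])
  a=W(SPARE,[(l,.033,.116),(l,-.033,.116),(l,.021,.276),(l,-.021,.276)]);print(proj('side',a).round().tolist())
E
```

```text
t19.75 grasp [0.5085 0.2371 0.3559] tz [ 0.422 -0.013 -0.907] j [-0.92  0.    0.21  1.97  0.38  0.87  0.62] F [-0.2 -0.4  0.1] op 0.0876 0.0
c2 turn [-0.1, 3.7, -0.3] shift [0.1, -4.3, -0.6]
c1 turn [0.0, 0.0, 0.0] shift [-0.6, -4.6, 0.0]
c1 turn [0.0, 0.0, 0.0] shift [-0.6, -4.6, 0.0]
pre turn [-0.2, -3.7, -0.7] shift [-2.8, -4.3, 1.2]
g42 turn [0.0, 0.0, 0.0] shift [-0.0, 0.0, 3.5]
c2 [-0.72  0.08  0.39  1.79 -0.02  1.22  1.25] margin 0.34 err 0.000
c1 [-0.42  0.14  0.59  1.75 -0.1   1.23  1.77] margin 0.42 err 0.000
pre [-0.2   0.12  0.64  1.9  -0.42  0.82  2.31] margin 0.44 err 0.000
g42 [-0.15  0.26  0.59  1.93 -0.6   0.7   2.46] margin 0.47 err 0.000
turner [([238.0, 103.0, 262.0, 160.0], 0.66)]
[[248.0, 150.0], [261.0, 163.0], [242.0, 104.0], [251.0, 112.0]]
skimmer [([228.0, 108.0, 251.0, 165.0], 0.69)]
[[237.0, 155.0], [250.0, 169.0], [229.0, 109.0], [238.0, 118.0]]
```

Request:
servo_tool([
  [[0,0.7,-0.1],[0,-0.9,-0.1],100],
  [[0,1.5,-0.1],[0,-1.7,-0.2],100],
  [[-0.1,2.2,-0.2],[0.1,-2.6,-0.4],100],
  [[-0.1,3,-0.3],[0.1,-3.5,-0.5],100],
  [[-0.1,3.7,-0.3],[0.1,-4.3,-0.6],100],
])

```text
t: 20.32
ee_pos: [0.5028, 0.1261, 0.3551]
ee_rot: [0.003, 1.0, 0.0, 0.021]
force: [0.9, 0.2, 0.6]
opening: 0.0877
gripper_force: 0.0
```

Request:
servo_tool([
  [[0,0,0],[-0.2,-1.5,0],100],
  [[0,0,0],[-0.4,-3,0],100],
  [[0,0,0],[-0.6,-4.5,0],100],
  [[0,0,0],[-0.8,-6,0],100],
  [[0,0,0],[-1,-7.5,0],100],
])

```text
t: 20.73
ee_pos: [0.5265, -0.0623, 0.3554]
ee_rot: [0.003, 1.0, -0.001, 0.022]
force: [1.8, 0.6, 0.0]
opening: 0.0875
gripper_force: 0.0
```

Request:
servo_tool([
  [[0,0,0],[-0.1,-1,0],100],
  [[0,0,0],[-0.2,-1.7,0],100],
])

```text
t: 20.9
ee_pos: [0.5309, -0.1067, 0.3557]
ee_rot: [0.005, 1.0, -0.001, 0.022]
force: [-0.6, 0.8, 0.1]
opening: 0.088
gripper_force: 0.0
```

Request:
servo_tool([
  [[0,-0.7,-0.1],[-0.6,-0.9,0.2],100],
  [[-0.1,-1.5,-0.3],[-1.1,-1.7,0.5],100],
  [[-0.1,-2.2,-0.4],[-1.7,-2.6,0.7],100],
  [[-0.2,-3,-0.6],[-2.2,-3.4,1],100],
  [[-0.2,-3.7,-0.7],[-2.8,-4.3,1.2],100],
])

```text
t: 21.32
ee_pos: [0.6017, -0.2126, 0.3284]
ee_rot: [-0.034, 0.976, 0.008, 0.216]
force: [0.7, 0.6, -0.8]
opening: 0.0877
gripper_force: 0.0
```

```bash
python3 - <<'E'
from seq import *
st()
calls([('pre',F(.08,.342),25,fy),('g42',F(.042,.262),25,fy)])
T=wristT();o=env.grab_frame('wrist')[:,:,::-1].copy();cv2.imwrite('pics/w9.png',o)
m=env.trace('wrist','spoon');print([(d['box'],d['conf']) for d in m])
for l in(-.038,-.042,-.046):print(l,proj('wrist',W(FULL,[(l,.021,.276),(l,-.021,.276),(l,-.021,.116),(l,.021,.116)]),T).round().tolist())
E
```

```text
t21.32 grasp [ 0.5971 -0.2129  0.3383] tz [ 0.42   0.03  -0.907] j [-0.22  0.16  0.62  1.88 -0.4   0.77  2.26] F [ 0.7  0.6 -0.8] op 0.0877 0.0
pre turn [-0.0, -0.0, -0.0] shift [-0.1, 0.2, -0.1]
g42 turn [0.0, 0.0, 0.0] shift [-0.0, 0.0, 3.5]
[([292.4, 115.6, 359.0, 239.7], 0.94)]
-0.038 [[356.0, 238.0], [292.0, 238.0], [301.0, 118.0], [343.0, 118.0]]
-0.042 [[357.0, 234.0], [292.0, 234.0], [300.0, 115.0], [343.0, 115.0]]
-0.046 [[357.0, 230.0], [292.0, 230.0], [300.0, 111.0], [343.0, 111.0]]
```

Request:
servo_tool([
  [[0,0,0],[-0.1,0.2,1],100],
  [[0,0,0],[-0.1,0.2,2],100],
  [[0,0,0],[-0.1,0.2,3],100],
  [[0,0,0],[-0.1,0.2,3.3],100],
  [[0,0,0],[-0.1,0.2,3.3],100],
])

```text
t: 21.83
ee_pos: [0.6378, -0.2009, 0.253]
ee_rot: [-0.035, 0.977, 0.009, 0.212]
force: [-0.3, 0.4, 0.9]
opening: 0.0876
gripper_force: 0.0
```

Request:
servo_tool([
  [[0,0,0],[0,0,0],0],
  [[0,0,0],[0,0,0],0],
  [[0,0,0],[0,0,0],0],
  [[0,0,0],[0,0,0],0],
  [[0,0,0],[0,0,0],0],
])

```text
t: 22.25
ee_pos: [0.6385, -0.2021, 0.2573]
ee_rot: [-0.034, 0.976, 0.009, 0.215]
force: [0.3, -0.4, 0.2]
opening: 0.0579
gripper_force: 0.0
```

Request:
servo_tool([
  [[0,0,0],[0,0,0],0],
  [[0,0,0],[0,0,0],0],
  [[0,0,0],[0,0,0],0],
  [[0,0,0],[0,0,0],0],
  [[0,0,0],[0,0,0],0],
])

```text
t: 22.67
ee_pos: [0.6385, -0.2021, 0.2565]
ee_rot: [-0.034, 0.976, 0.009, 0.215]
force: [-1.0, 0.2, 3.6]
opening: 0.0423
gripper_force: 30.0
```

```bash
python3 - <<'E'
from seq import *
st();calls([('g42',F(.042,.262),25,fy)])
E
```

```text
t22.67 grasp [ 0.6338 -0.2025  0.2665] tz [ 0.419  0.033 -0.908] j [-0.17  0.29  0.56  1.9  -0.55  0.65  2.37] F [-1.   0.2  3.6] op 0.0423 29.98135708272457
g42 turn [0.0, -0.0, -0.0] shift [0.1, -0.2, 0.2]
```

Request:
servo_tool([
  [[0,0,0],[-0.2,0,-0.4],0],
  [[0,0,0],[-0.3,0,-0.7],0],
  [[0,0,0],[-0.3,0,-0.7],0],
])

```text
t: 22.92
ee_pos: [0.6387, -0.2026, 0.2776]
ee_rot: [-0.034, 0.976, 0.009, 0.216]
force: [0.1, -0.9, -1.3]
opening: 0.0415
gripper_force: 30.0
```

Request:
servo_tool([
  [[0,0,0],[0.9,0,-0.4],0],
  [[0,0,0],[1.8,0,-0.8],0],
  [[0,0,0],[2.7,0,-1.3],0],
  [[0,0,0],[3.6,-0.1,-1.7],0],
  [[0,0,0],[4.5,-0.1,-2.1],0],
])

```text
t: 23.33
ee_pos: [0.5131, -0.2137, 0.2758]
ee_rot: [-0.034, 0.976, 0.009, 0.215]
force: [-0.2, 0.6, -0.2]
opening: 0.0419
gripper_force: 30.0
```

```bash
python3 - <<'E'
from seq import *
st()
B=[('o',F(.19,.33),25,fy),('cr',(.52,-.0145,.32),25,0)]
calls(B);run(env.read_state()['joints'],B+[('t',(.53,-.0145,.32),10,0),('d',(.53,-.0145,.165),10,0)])
E
```

```text
t23.33 grasp [ 0.5085 -0.2141  0.2858] tz [ 0.419  0.033 -0.908] j [-0.2   0.05  0.63  2.11 -0.39  0.65  2.33] F [-0.2  0.6 -0.2] op 0.0419 29.986631646752357
o turn [0.0, -0.0, -0.0] shift [0.0, -0.0, -2.0]
cr turn [0.1, 0.0, 0.3] shift [-0.8, 4.0, 0.6]
cr turn [0.1, 0.0, 0.3] shift [-0.6, 4.0, 0.5]
o [-0.17 -0.08  0.66  2.08 -0.3   0.8   2.32] margin 0.26 err 0.000
cr [-0.27 -0.14  0.2   2.16  0.03  0.68  1.49] margin 0.19 err 0.000
t [-0.27  0.05  0.22  1.93 -0.02  0.98  1.53] margin 0.22 err 0.000
d [-0.24  0.22  0.21  2.11 -0.09  0.65  1.6 ] margin 0.33 err 0.000
```

Request:
servo_tool([
  [[0,0,0],[0,0.2,-0.7],0],
  [[0,0,0],[0,0.4,-1.4],0],
  [[0,0,0],[0,1,-2],0],
])

```text
t: 23.58
ee_pos: [0.4907, -0.1919, 0.3222]
ee_rot: [-0.033, 0.976, 0.009, 0.215]
force: [0.2, 0.9, 0.4]
opening: 0.0416
gripper_force: 30.0
```

```bash
python3 - <<'E'
from seq import *
st()
B=[('m',(.51,-.08,.335),14,0),('a',(.58,-.0145,.33),3,0),('d',(.58,-.0145,.17),3,0)]
calls(B);run(env.read_state()['joints'],B)
E
```

```text
t23.58 grasp [ 0.4861 -0.1922  0.3322] tz [ 0.419  0.031 -0.907] j [-0.24 -0.09  0.58  2.1  -0.18  0.73  2.1 ] F [0.2 0.9 0.4] op 0.0416 29.985603913664818
m turn [0.2, 1.8, 0.6] shift [-1.1, 4.4, 0.4]
a turn [0.0, 1.8, 0.0] shift [-2.6, 2.6, 0.9]
d turn [0.0, 0.0, 0.0] shift [0.3, 0.0, 6.4]
m [-0.32 -0.03  0.41  1.99 -0.04  0.94  1.68] margin 0.25 err 0.000
a [-0.36  0.23  0.36  1.72 -0.09  1.16  1.6 ] margin 0.33 err 0.000
d [-0.33  0.38  0.33  1.89 -0.17  0.85  1.66] margin 0.55 err 0.000
```

Request:
servo_tool([
  [[0,0.4,0.1],[-0.2,0.9,0.1],0],
  [[0.1,0.7,0.2],[-0.4,1.8,0.2],0],
  [[0.1,1.1,0.4],[-0.7,2.6,0.2],0],
  [[0.2,1.4,0.5],[-0.9,3.5,0.3],0],
  [[0.2,1.8,0.6],[-1.1,4.4,0.4],0],
])

```text
t: 24.0
ee_pos: [0.5127, -0.0772, 0.3245]
ee_rot: [-0.002, 0.993, 0.002, 0.122]
force: [0.7, -0.3, -1.2]
opening: 0.0417
gripper_force: 30.0
```

Request:
servo_tool([
  [[0,0.4,0],[-0.5,0.5,0.2],0],
  [[0,0.7,0],[-1,1,0.3],0],
  [[0,1.1,0],[-1.6,1.6,0.5],0],
  [[0,1.4,0],[-2.1,2.1,0.7],0],
  [[0,1.8,0],[-2.6,2.6,0.9],0],
])

```text
t: 24.42
ee_pos: [0.5816, -0.012, 0.3183]
ee_rot: [-0.003, 1.0, 0.002, 0.027]
force: [0.1, 0.2, -0.1]
opening: 0.0414
gripper_force: 30.0
```

Request:
servo_tool([
  [[0,0,0],[0,0,0],0],
  [[0,0,0],[0,0,0],0],
])

```text
t: 24.58
ee_pos: [0.5815, -0.0121, 0.3174]
ee_rot: [-0.003, 1.0, 0.002, 0.028]
force: [0.5, -1.0, -0.1]
opening: 0.0418
gripper_force: 30.0
```

```bash
python3 - <<'E'
from seq import *
st();calls([('a',(.58,-.0145,.33),3,0),('d',(.58,-.0145,.17),3,0)])
T=wristT();o=env.grab_frame('wrist')[:,:,::-1].copy();s=env.grab_frame('side')[:,:,::-1].copy();tp=env.grab_frame('top')[:,:,::-1].copy()
g=cur();g=g[0]-.011*g[1][:,2]
ph=np.radians(21.8);ax=np.array([np.sin(ph),0,np.cos(ph)])
def dr(n,o,T):
    for p in (g-.1505*ax,):
        u=proj(n,p,T)[0];cv2.circle(o,tuple(np.int32(u)),2,(0,0,255),-1);print(n,'tip pred',u.round(),'box',[(np.round(d['box']).tolist(),round(d['conf'],2)) for d in env.spot_in(n,'spoon')][:2],'crock',[(np.round(d['box']).tolist(),round(d['conf'],2)) for d in env.spot_in(n,'crock')][:1])
    an=np.linspace(0,6.28,40);q=proj(n,np.c_[.532+.04*np.cos(an),-.0145+.04*np.sin(an),.115+0*an],T);cv2.polylines(o,[np.int32(q)],1,(0,255,0),1);print('rim',q.min(0).round(),q.max(0).round())
dr('wrist',o,T);dr('side',s,None)
out=np.zeros((450,800,3),np.uint8);out[:400,:400]=o[:,120:520];out[:,400:]=cv2.resize(s[120:300,210:370],None,fx=2.5,fy=2.5,interpolation=cv2.INTER_CUBIC);cv2.imwrite('pics/c10.png',out)
E
```

```text
t24.58 grasp [ 0.5809 -0.0121  0.3284] tz [ 0.055  0.004 -0.998] j [-0.38  0.22  0.35  1.74 -0.09  1.14  1.57] F [ 0.5 -1.  -0.1] op 0.0418 29.98685583472252
a turn [0.0, 0.0, 0.1] shift [0.0, -0.1, -0.1]
d turn [0.0, 0.0, 0.0] shift [0.3, 0.0, 6.4]
wrist tip pred [315. 113.] box [([271.0, 117.0, 369.0, 299.0], 0.84), ([533.0, 162.0, 639.0, 217.0], 0.67)] crock [([275.0, 70.0, 353.0, 140.0], 0.76)]
rim [274.  70.] [356. 154.]
side tip pred [277. 215.] box [([272.0, 153.0, 297.0, 217.0], 0.89)] crock [([264.0, 220.0, 303.0, 269.0], 0.96)]
rim [265. 218.] [300. 248.]
```

View pics/c10.png

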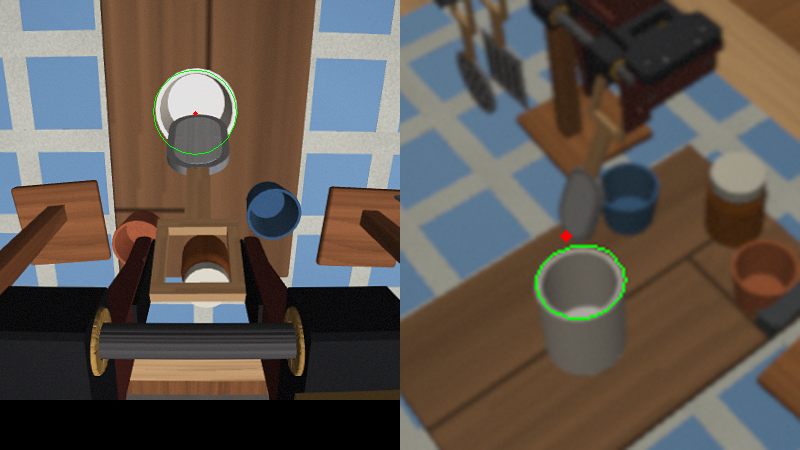

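The spoon is above the crock, with its head tip at (200,117) in the wrist crop and inside the rim ellipse. It is leaning towards the far rim as planned. Lowering in steps.

Request:
servo_tool([
  [[0,0,0],[0.1,-0.1,0.6],0],
  [[0,0,0],[0.2,-0.1,1.6],0],
  [[0,0,0],[0.2,-0.1,2.6],0],
  [[0,0,0],[0.3,-0.1,3.4],0],
  [[0,0,0],[0.3,-0.1,4],0],
])

```text
t: 25.35
ee_pos: [0.5777, -0.0153, 0.2162]
ee_rot: [-0.002, 1.0, 0.002, 0.027]
force: [0.7, 0.4, -1.5]
opening: 0.0416
gripper_force: 30.0
```

Request:
servo_tool([
  [[0,0,0],[0,0,0.6],0],
  [[0,0,0],[0.1,0,1.2],0],
  [[0,0,0],[0.1,0,1.8],0],
  [[0,0,0],[0.1,0,2],0],
  [[0,0,0],[0.1,0,2],0],
])

```text
t: 25.77
ee_pos: [0.5784, -0.0149, 0.1668]
ee_rot: [-0.002, 1.0, 0.002, 0.027]
force: [-0.1, -0.0, -1.1]
opening: 0.0419
gripper_force: 30.0
```

```bash
python3 - <<'E'
from seq import *
st()
env.grab_frame('side');print([(np.round(d['box']).tolist(),round(d['conf'],2)) for n in('spoon','crock') for d in env.spot_in('side',n)])
E
```

```text
t25.77 grasp [ 0.5778 -0.015   0.1778] tz [ 0.054  0.004 -0.999] j [-0.33  0.37  0.32  1.91 -0.16  0.83  1.64] F [-0.1 -0.  -1.1] op 0.0419 29.987081363797188
[([276.0, 207.0, 302.0, 250.0], 0.7), ([334.0, 184.0, 354.0, 218.0], 0.46), ([353.0, 135.0, 447.0, 304.0], 0.23), ([264.0, 221.0, 302.0, 270.0], 0.61)]
```

Request:
servo_tool([
  [[0,0,0],[0,0,0.2],0],
  [[0,0,0],[0,0,0.4],0],
  [[0,0,0],[0,0,0.5],0],
  [[0,0,0],[0,0,0.5],0],
])

```text
t: 26.25
ee_pos: [0.579, -0.0145, 0.1544]
ee_rot: [-0.003, 1.0, 0.002, 0.027]
force: [-2.4, 0.6, -1.4]
opening: 0.0415
gripper_force: 30.0
```

Request:
servo_tool([
  [[0,0,0],[0,0,0.1],0],
  [[0,0,0],[0,0,0.1],0],
  [[0,0,0],[0,0,0.1],0],
])

```text
t: 26.5
ee_pos: [0.5794, -0.0146, 0.1522]
ee_rot: [-0.003, 1.0, 0.002, 0.027]
force: [-2.5, 1.1, -0.3]
opening: 0.0419
gripper_force: 30.0
```

Request:
servo_tool([
  [[0,0,0],[0.1,0,0],0],
  [[0,0,0],[0.1,0,0.1],0],
  [[0,0,0],[0.1,0,0.1],0],
])

```text
t: 26.75
ee_pos: [0.5785, -0.0148, 0.1509]
ee_rot: [-0.002, 1.0, 0.002, 0.029]
force: [-3.6, 0.8, 5.8]
opening: 0.0416
gripper_force: 30.0
```

Request:
servo_tool([
  [[0,0,0],[0,0,0.1],0],
  [[0,0,0],[0,0,0.1],0],
  [[0,0,0],[0,0,0.1],0],
])

```text
t: 27.0
ee_pos: [0.5804, -0.0148, 0.1501]
ee_rot: [-0.002, 1.0, 0.003, 0.031]
force: [-2.9, 1.0, 13.2]
opening: 0.0417
gripper_force: 30.0
```

The floor contact came at grasp height 0.161, exactly the height predicted for the head on the floor. I'm easing off and releasing.

Request:
servo_tool([
  [[0,0,0],[0,0,-0.1],0],
  [[0,0,0],[0,0,-0.1],0],
])

```text
t: 27.17
ee_pos: [0.5787, -0.0148, 0.1509]
ee_rot: [-0.002, 1.0, 0.002, 0.029]
force: [-0.4, 1.1, -0.6]
opening: 0.0417
gripper_force: 30.0
```

```bash
python3 - <<'E'
from seq import *
st();env.grab_frame('side')
print([(n,np.round(d['box']).tolist(),round(d['conf'],2)) for n in('spoon','crock') for d in env.spot_in('side',n)[:1]])
c=np.array([.532,-.0145]);ph=np.radians(21.8)
E
```

```text
t27.17 grasp [ 0.578  -0.0149  0.1619] tz [ 0.058  0.005 -0.998] j [-0.33  0.39  0.31  1.93 -0.17  0.79  1.65] F [-0.4  1.1 -0.6] op 0.0417 29.996239095926285
[('spoon', [278.0, 212.0, 302.0, 250.0], 0.69), ('crock', [266.0, 217.0, 301.0, 269.0], 0.63)]
```

Request:
servo_tool([
  [[0,0,0],[0,0,0.05],0],
  [[0,0,0],[0,0,0.05],0],
])

```text
t: 27.48
ee_pos: [0.5789, -0.0148, 0.1497]
ee_rot: [-0.003, 1.0, 0.002, 0.029]
force: [-1.6, -0.1, 8.2]
opening: 0.0419
gripper_force: 30.0
```

Request:
servo_tool([
  [[0,0,0],[0,0,0],60],
  [[0,0,0],[0,0,0],70],
  [[0,0,0],[0,0,0],80],
  [[0,0,0],[0,0,0],100],
  [[0,0,0],[0,0,0],100],
])

```text
t: 27.9
ee_pos: [0.5777, -0.0147, 0.1486]
ee_rot: [-0.003, 1.0, 0.002, 0.028]
force: [-0.1, -0.6, -1.2]
opening: 0.0716
gripper_force: 0.0
```

Request:
servo_tool([
  [[0,0,0],[0,0,0],100],
  [[0,0,0],[0,0,0],100],
  [[0,0,0],[0,0,0],100],
  [[0,0,0],[0,0,0],100],
  [[0,0,0],[0,0,0],100],
])

```text
t: 28.32
ee_pos: [0.5779, -0.0147, 0.1489]
ee_rot: [-0.003, 1.0, 0.002, 0.028]
force: [-0.0, 0.4, -0.3]
opening: 0.0878
gripper_force: 0.0
```

```bash
python3 - <<'E'
from seq import *
st();env.grab_frame('side')
print([(n,np.round(d['box']).tolist(),round(d['conf'],2)) for n in('spoon','crock') for d in env.spot_in('side',n)[:1]])
B=[('up',cur()[0]+np.array([0,0,.16]),3,0)];run(env.read_state()['joints'],B)
E
```

```text
t28.32 grasp [ 0.5773 -0.0148  0.1599] tz [ 0.056  0.005 -0.998] j [-0.33  0.39  0.31  1.93 -0.17  0.79  1.65] F [-0.   0.4 -0.3] op 0.0878 0.0
[('spoon', [277.0, 207.0, 303.0, 249.0], 0.85), ('crock', [265.0, 220.0, 301.0, 268.0], 0.6)]
up [-0.35  0.24  0.35  1.75 -0.09  1.12  1.6 ] margin 0.52 err 0.000
```

Request:
servo_tool([
  [[0,0,0],[0,0,-0.6],100],
  [[0,0,0],[0,0,-1.5],100],
  [[0,0,0],[0,0,-3],100],
  [[0,0,0],[0,0,-4.5],100],
  [[0,0,0],[0,0,-6],100],
])

```text
t: 28.88
ee_pos: [0.5689, -0.0156, 0.3001]
ee_rot: [-0.002, 1.0, 0.002, 0.028]
force: [1.5, 0.7, -1.0]
opening: 0.0879
gripper_force: 0.0
```

Request:
servo_tool([
  [[0,0,0],[1,0,0],100],
  [[0,0,0],[2.5,0,0],100],
  [[0,0,0],[3,0,0],100],
  [[0,0,0],[3,0,0],100],
  [[0,0,0],[3,0,0],100],
])

```text
t: 29.3
ee_pos: [0.4946, -0.0157, 0.2949]
ee_rot: [-0.003, 1.0, 0.003, 0.028]
force: [1.0, 0.2, -0.2]
opening: 0.0876
gripper_force: 0.0
```

```bash
python3 - <<'E'
from seq import *
st();s=env.grab_frame('side')[:,:,::-1]
for n in('spoon','crock','turner','skimmer','cup_a','jar'):print(n,[(np.round(d['box']).tolist(),round(d['conf'],2)) for d in env.spot_in('side',n)[:2]])
cv2.imwrite('pics/fin.png',cv2.resize(s[90:310,200:420],None,fx=2.7,fy=2.7,interpolation=cv2.INTER_CUBIC))
E
```

```text
t29.30 grasp [ 0.494  -0.0157  0.3059] tz [ 0.057  0.005 -0.998] j [-0.41  0.07  0.34  1.95 -0.03  1.06  1.52] F [ 1.   0.2 -0.2] op 0.0876 0.0
spoon [([278.0, 202.0, 303.0, 245.0], 0.64)]
crock [([265.0, 218.0, 302.0, 271.0], 0.7)]
turner [([352.0, 134.0, 443.0, 307.0], 0.18)]
skimmer [([342.0, 214.0, 369.0, 247.0], 0.51)]
cup_a [([286.0, 184.0, 316.0, 215.0], 0.61), ([342.0, 214.0, 368.0, 245.0], 0.57)]
jar [([332.0, 182.0, 354.0, 221.0], 0.79)]
```

Request:
servo_tool([
  [[0,0,0],[0,-1.5,-0.5],100],
  [[0,0,0],[0,-3,-1],100],
  [[0,0,0],[0,-4,-1.5],100],
  [[0,0,0],[0,-4,-1.5],100],
  [[0,0,0],[0,-4,-1.5],100],
])

```text
t: 30.07
ee_pos: [0.4935, -0.1174, 0.332]
ee_rot: [-0.001, 1.0, 0.002, 0.028]
force: [-0.1, 0.9, -0.2]
opening: 0.0876
gripper_force: 0.0
```

```bash
python3 - <<'E'
from seq import *
st()
for c in('side','wrist'):
  T=wristT() if c=='wrist' else None;env.grab_frame(c)
  for n in('spoon','crock','turner','skimmer','cup_a','jar'):print(c,n,[(np.round(d['box']).tolist(),round(d['conf'],2)) for d in env.spot_in(c,n)[:2]])
  ph=np.radians(23);ax=np.array([np.sin(ph),0,np.cos(ph)]);b=np.array([.523,-.015,.021])
  q=proj(c,[b,*[b+.16*ax+[0,y,0] for y in(-.021,.021)]],T).round().tolist();print('spoon pred',q)
  an=np.linspace(0,6.28,40);q=proj(c,np.c_[.532+.04*np.cos(an),-.0145+.04*np.sin(an),.115+0*an],T);print('rim',q.min(0).round(),q.max(0).round())
E
```

```text
t30.07 grasp [ 0.4928 -0.1174  0.3429] tz [ 0.057  0.004 -0.998] j [-0.29  0.07  0.44  1.88 -0.04  1.15  1.73] F [-0.1  0.9 -0.2] op 0.0876 0.0
side spoon [([279.0, 217.0, 298.0, 245.0], 0.62)]
side crock [([264.0, 218.0, 300.0, 267.0], 0.92)]
side turner []
side skimmer [([231.0, 110.0, 241.0, 149.0], 0.64), ([197.0, 179.0, 386.0, 334.0], 0.54)]
side cup_a [([344.0, 213.0, 369.0, 245.0], 0.73), ([286.0, 188.0, 315.0, 200.0], 0.51)]
side jar [([333.0, 182.0, 354.0, 219.0], 0.86)]
spoon pred [[282.0, 256.0], [306.0, 212.0], [295.0, 201.0]]
rim [265. 218.] [300. 248.]
wrist spoon [([379.0, 164.0, 434.0, 262.0], 0.88)]
wrist crock [([363.0, 142.0, 444.0, 227.0], 0.64)]
wrist turner [([576.0, 261.0, 635.0, 289.0], 0.68), ([308.0, 32.0, 510.0, 322.0], 0.42)]
wrist skimmer [([595.0, 235.0, 640.0, 266.0], 0.65)]
wrist cup_a [([318.0, 261.0, 360.0, 320.0], 0.84), ([435.0, 240.0, 488.0, 286.0], 0.6)]
wrist jar [([366.0, 283.0, 422.0, 323.0], 0.91)]
spoon pred [[392.0, 166.0], [395.0, 264.0], [437.0, 264.0]]
rim [372. 160.] [445. 229.]
```

```bash
python3 -c "
from workcell import env
print(env.sign_off())"
```

```text
the job is handed in; nothing more can be done
None
```

I hung the turner and then the skimmer on the spare hook (the turner was in front), and the spoon stands head down in the crock. I let go only after its head pressed on the floor, and handed in at about 30 s, with no verdict returned.

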